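# Sort the rig hardware into the tray under the amplifier

### The job

The rig has been taken apart: slide the black parts tray out from under the amplifier riser, put every loose part from the blue mat into the compartment that already holds a part of its own kind (profile pieces, clamping forks, T-adapters), lying below the compartment's rim, and only when all are in slide the tray fully home again. Keep the three parts that are already in the tray where they are, in their compartments, and leave the notebook, the meter and the jar alone.

Things in the scene. Friction and masses are not known exactly. Their poses are not given: they have to be found in the camera images.
- bar1: loose part to sort (may be absent): short piece of square slotted aluminium profile, 64 x 20 x 20 mm; origin at its middle, its length along its x
- bar2: loose part to sort (may be absent): short piece of square slotted aluminium profile, 64 x 20 x 20 mm; origin at its middle, its length along its x
- bar3: loose part to sort (may be absent): short piece of square slotted aluminium profile, 64 x 20 x 20 mm; origin at its middle, its length along its x
- fork1: loose part to sort (may be absent): flat clamping fork of bare metal, 62 mm long (x) x 30 mm wide (y) x 12 mm thick (z); origin at the middle of that outline; the half towards its -x (x -31 to +3 mm) is solid, the half towards +x is two 9 mm tines with a 12 mm open slot between them
- fork2: loose part to sort (may be absent): flat clamping fork of bare metal, 62 mm long (x) x 30 mm wide (y) x 12 mm thick (z); origin at the middle of that outline; the half towards its -x (x -31 to +3 mm) is solid, the half towards +x is two 9 mm tines with a 12 mm open slot between them
- fork3: loose part to sort (may be absent): flat clamping fork of bare metal, 62 mm long (x) x 30 mm wide (y) x 12 mm thick (z); origin at the middle of that outline; the half towards its -x (x -31 to +3 mm) is solid, the half towards +x is two 9 mm tines with a 12 mm open slot between them
- tee1: loose part to sort (may be absent): T-shaped metal coaxial adapter of 18 mm round tube; the straight run lies along its x, 44 mm end to end; the stem runs along its +y to 31 mm from the origin; origin in the middle of the run, on its axis (9 mm above what it lies flat on)
- tee2: loose part to sort (may be absent): T-shaped metal coaxial adapter of 18 mm round tube; the straight run lies along its x, 44 mm end to end; the stem runs along its +y to 31 mm from the origin; origin in the middle of the run, on its axis (9 mm above what it lies flat on)
- tee3: loose part to sort (may be absent): T-shaped metal coaxial adapter of 18 mm round tube; the straight run lies along its x, 44 mm end to end; the stem runs along its +y to 31 mm from the origin; origin in the middle of the run, on its axis (9 mm above what it lies flat on)
- sample_bar: the one bar that already lies in the tray, in the compartment for its kind; in which one differs from start to start: short piece of square slotted aluminium profile, 64 x 20 x 20 mm; origin at its middle, its length along its x
- sample_fork: the one fork that already lies in the tray, in the compartment for its kind; in which one differs from start to start: flat clamping fork of bare metal, 62 mm long (x) x 30 mm wide (y) x 12 mm thick (z); origin at the middle of that outline; the half towards its -x (x -31 to +3 mm) is solid, the half towards +x is two 9 mm tines with a 12 mm open slot between them
- sample_tee: the one tee that already lies in the tray, in the compartment for its kind; in which one differs from start to start: T-shaped metal coaxial adapter of 18 mm round tube; the straight run lies along its x, 44 mm end to end; the stem runs along its +y to 31 mm from the origin; origin in the middle of the run, on its axis (9 mm above what it lies flat on)
- cell_left (a point): centre of the inner floor of the tray's left (towards the tray's +y) compartment, 8 mm above the bench; inside it is 140 mm (x) x 92 mm (y), its walls 4 mm thick and 34 mm high above this floor; axes as the tray's, x pointing in under the riser
- cell_mid (a point): centre of the inner floor of the tray's middle compartment, 8 mm above the bench; inside it is 140 mm (x) x 92 mm (y), its walls 4 mm thick and 34 mm high above this floor; axes as the tray's, x pointing in under the riser
- cell_right (a point): centre of the inner floor of the tray's right (towards the tray's -y) compartment, 8 mm above the bench; inside it is 140 mm (x) x 92 mm (y), its walls 4 mm thick and 34 mm high above this floor; axes as the tray's, x pointing in under the riser
- tray_handle (a point): middle of the tray's handle, a steel bar 10 mm thick and 80 mm long along the tray's y, 30 mm above the bench, 40 mm out from the tray's front wall; bar and end arms leave a free gap of about 35 mm behind it
- tray (a joint): how far the black tray is pulled out of its place under the riser, along the riser's -x: 0 fully home, 0.17 m fully out (all compartments then clear of the riser)
- riser: fixed grey metal riser 220 (x) x 340 (y) mm, top at 80 mm, underside of its shelf at 68 mm, with a black amplifier on it (up to 148 mm high, its front 65 mm behind the riser's front edge); origin under its centre, -x towards the tray's handle
- mat: blue mat 280 x 280 mm, 2 mm thick, fixed on the bench, on which the loose parts lie; origin in the centre of its underside
- notebook: bystander: notebook 210 x 150 x 14 mm lying on the bench; origin under its centre
- meter: bystander: yellow hand meter 150 x 75 x 35 mm lying on the bench; origin under its centre
- jar: bystander: jar 60 mm across and 100 mm high; origin under its centre
Things that resemble listed ones, but are neither listed nor needed, are in the scene too. Leave any pink or turquoise look-alike of the bar3 alone.

How it is judged:
On the way, in this order (a step that is already met when the one before it is completed fails the run):
1. the tray has been pulled out at least 130 mm (value of joint tray above 0.13 m), for 0.2 s.
2. every loose part lies in the compartment of its kind, with the tray still out (((x of sample_bar in the frame of cell_left between -0.068 and 0.068 m and y of sample_bar in the frame of cell_left between -0.044 and 0.044 m and z of sample_bar in the frame of cell_left between -0.002 and 0.034 m and x of bar1 in the frame of cell_left between -0.068 and 0.068 m and y of bar1 in the frame of cell_left between -0.044 and 0.044 m and z of bar1 in the frame of cell_left between -0.002 and 0.034 m and x of bar2 in the frame of cell_left between -0.068 and 0.068 m and y of bar2 in the frame of cell_left between -0.044 and 0.044 m and z of bar2 in the frame of cell_left between -0.002 and 0.034 m and x of bar3 in the frame of cell_left between -0.068 and 0.068 m and y of bar3 in the frame of cell_left between -0.044 and 0.044 m and z of bar3 in the frame of cell_left between -0.002 and 0.034 m) or (x of sample_bar in the frame of cell_mid between -0.068 and 0.068 m and y of sample_bar in the frame of cell_mid between -0.044 and 0.044 m and z of sample_bar in the frame of cell_mid between -0.002 and 0.034 m and x of bar1 in the frame of cell_mid between -0.068 and 0.068 m and y of bar1 in the frame of cell_mid between -0.044 and 0.044 m and z of bar1 in the frame of cell_mid between -0.002 and 0.034 m and x of bar2 in the frame of cell_mid between -0.068 and 0.068 m and y of bar2 in the frame of cell_mid between -0.044 and 0.044 m and z of bar2 in the frame of cell_mid between -0.002 and 0.034 m and x of bar3 in the frame of cell_mid between -0.068 and 0.068 m and y of bar3 in the frame of cell_mid between -0.044 and 0.044 m and z of bar3 in the frame of cell_mid between -0.002 and 0.034 m) or (x of sample_bar in the frame of cell_right between -0.068 and 0.068 m and y of sample_bar in the frame of cell_right between -0.044 and 0.044 m and z of sample_bar in the frame of cell_right between -0.002 and 0.034 m and x of bar1 in the frame of cell_right between -0.068 and 0.068 m and y of bar1 in the frame of cell_right between -0.044 and 0.044 m and z of bar1 in the frame of cell_right between -0.002 and 0.034 m and x of bar2 in the frame of cell_right between -0.068 and 0.068 m and y of bar2 in the frame of cell_right between -0.044 and 0.044 m and z of bar2 in the frame of cell_right between -0.002 and 0.034 m and x of bar3 in the frame of cell_right between -0.068 and 0.068 m and y of bar3 in the frame of cell_right between -0.044 and 0.044 m and z of bar3 in the frame of cell_right between -0.002 and 0.034 m)) and ((x of sample_fork in the frame of cell_left between -0.068 and 0.068 m and y of sample_fork in the frame of cell_left between -0.044 and 0.044 m and z of sample_fork in the frame of cell_left between -0.002 and 0.034 m and x of fork1 in the frame of cell_left between -0.068 and 0.068 m and y of fork1 in the frame of cell_left between -0.044 and 0.044 m and z of fork1 in the frame of cell_left between -0.002 and 0.034 m and x of fork2 in the frame of cell_left between -0.068 and 0.068 m and y of fork2 in the frame of cell_left between -0.044 and 0.044 m and z of fork2 in the frame of cell_left between -0.002 and 0.034 m and x of fork3 in the frame of cell_left between -0.068 and 0.068 m and y of fork3 in the frame of cell_left between -0.044 and 0.044 m and z of fork3 in the frame of cell_left between -0.002 and 0.034 m) or (x of sample_fork in the frame of cell_mid between -0.068 and 0.068 m and y of sample_fork in the frame of cell_mid between -0.044 and 0.044 m and z of sample_fork in the frame of cell_mid between -0.002 and 0.034 m and x of fork1 in the frame of cell_mid between -0.068 and 0.068 m and y of fork1 in the frame of cell_mid between -0.044 and 0.044 m and z of fork1 in the frame of cell_mid between -0.002 and 0.034 m and x of fork2 in the frame of cell_mid between -0.068 and 0.068 m and y of fork2 in the frame of cell_mid between -0.044 and 0.044 m and z of fork2 in the frame of cell_mid between -0.002 and 0.034 m and x of fork3 in the frame of cell_mid between -0.068 and 0.068 m and y of fork3 in the frame of cell_mid between -0.044 and 0.044 m and z of fork3 in the frame of cell_mid between -0.002 and 0.034 m) or (x of sample_fork in the frame of cell_right between -0.068 and 0.068 m and y of sample_fork in the frame of cell_right between -0.044 and 0.044 m and z of sample_fork in the frame of cell_right between -0.002 and 0.034 m and x of fork1 in the frame of cell_right between -0.068 and 0.068 m and y of fork1 in the frame of cell_right between -0.044 and 0.044 m and z of fork1 in the frame of cell_right between -0.002 and 0.034 m and x of fork2 in the frame of cell_right between -0.068 and 0.068 m and y of fork2 in the frame of cell_right between -0.044 and 0.044 m and z of fork2 in the frame of cell_right between -0.002 and 0.034 m and x of fork3 in the frame of cell_right between -0.068 and 0.068 m and y of fork3 in the frame of cell_right between -0.044 and 0.044 m and z of fork3 in the frame of cell_right between -0.002 and 0.034 m)) and ((x of sample_tee in the frame of cell_left between -0.068 and 0.068 m and y of sample_tee in the frame of cell_left between -0.044 and 0.044 m and z of sample_tee in the frame of cell_left between -0.002 and 0.034 m and x of tee1 in the frame of cell_left between -0.068 and 0.068 m and y of tee1 in the frame of cell_left between -0.044 and 0.044 m and z of tee1 in the frame of cell_left between -0.002 and 0.034 m and x of tee2 in the frame of cell_left between -0.068 and 0.068 m and y of tee2 in the frame of cell_left between -0.044 and 0.044 m and z of tee2 in the frame of cell_left between -0.002 and 0.034 m and x of tee3 in the frame of cell_left between -0.068 and 0.068 m and y of tee3 in the frame of cell_left between -0.044 and 0.044 m and z of tee3 in the frame of cell_left between -0.002 and 0.034 m) or (x of sample_tee in the frame of cell_mid between -0.068 and 0.068 m and y of sample_tee in the frame of cell_mid between -0.044 and 0.044 m and z of sample_tee in the frame of cell_mid between -0.002 and 0.034 m and x of tee1 in the frame of cell_mid between -0.068 and 0.068 m and y of tee1 in the frame of cell_mid between -0.044 and 0.044 m and z of tee1 in the frame of cell_mid between -0.002 and 0.034 m and x of tee2 in the frame of cell_mid between -0.068 and 0.068 m and y of tee2 in the frame of cell_mid between -0.044 and 0.044 m and z of tee2 in the frame of cell_mid between -0.002 and 0.034 m and x of tee3 in the frame of cell_mid between -0.068 and 0.068 m and y of tee3 in the frame of cell_mid between -0.044 and 0.044 m and z of tee3 in the frame of cell_mid between -0.002 and 0.034 m) or (x of sample_tee in the frame of cell_right between -0.068 and 0.068 m and y of sample_tee in the frame of cell_right between -0.044 and 0.044 m and z of sample_tee in the frame of cell_right between -0.002 and 0.034 m and x of tee1 in the frame of cell_right between -0.068 and 0.068 m and y of tee1 in the frame of cell_right between -0.044 and 0.044 m and z of tee1 in the frame of cell_right between -0.002 and 0.034 m and x of tee2 in the frame of cell_right between -0.068 and 0.068 m and y of tee2 in the frame of cell_right between -0.044 and 0.044 m and z of tee2 in the frame of cell_right between -0.002 and 0.034 m and x of tee3 in the frame of cell_right between -0.068 and 0.068 m and y of tee3 in the frame of cell_right between -0.044 and 0.044 m and z of tee3 in the frame of cell_right between -0.002 and 0.034 m)) and value of joint tray above 0.09 m), for 0.2 s.
At the end, for the whole second after the job is handed in: The tray is home (within 8 mm); every loose part is at rest in the compartment that holds the sample of its kind (its origin within 68 mm lengthwise and 44 mm crosswise of the compartment's centre and lower than the 34 mm walls); each sample is still in a compartment (((x of sample_bar in the frame of cell_left between -0.068 and 0.068 m and y of sample_bar in the frame of cell_left between -0.044 and 0.044 m and z of sample_bar in the frame of cell_left between -0.002 and 0.034 m and x of bar1 in the frame of cell_left between -0.068 and 0.068 m and y of bar1 in the frame of cell_left between -0.044 and 0.044 m and z of bar1 in the frame of cell_left between -0.002 and 0.034 m and x of bar2 in the frame of cell_left between -0.068 and 0.068 m and y of bar2 in the frame of cell_left between -0.044 and 0.044 m and z of bar2 in the frame of cell_left between -0.002 and 0.034 m and x of bar3 in the frame of cell_left between -0.068 and 0.068 m and y of bar3 in the frame of cell_left between -0.044 and 0.044 m and z of bar3 in the frame of cell_left between -0.002 and 0.034 m) or (x of sample_bar in the frame of cell_mid between -0.068 and 0.068 m and y of sample_bar in the frame of cell_mid between -0.044 and 0.044 m and z of sample_bar in the frame of cell_mid between -0.002 and 0.034 m and x of bar1 in the frame of cell_mid between -0.068 and 0.068 m and y of bar1 in the frame of cell_mid between -0.044 and 0.044 m and z of bar1 in the frame of cell_mid between -0.002 and 0.034 m and x of bar2 in the frame of cell_mid between -0.068 and 0.068 m and y of bar2 in the frame of cell_mid between -0.044 and 0.044 m and z of bar2 in the frame of cell_mid between -0.002 and 0.034 m and x of bar3 in the frame of cell_mid between -0.068 and 0.068 m and y of bar3 in the frame of cell_mid between -0.044 and 0.044 m and z of bar3 in the frame of cell_mid between -0.002 and 0.034 m) or (x of sample_bar in the frame of cell_right between -0.068 and 0.068 m and y of sample_bar in the frame of cell_right between -0.044 and 0.044 m and z of sample_bar in the frame of cell_right between -0.002 and 0.034 m and x of bar1 in the frame of cell_right between -0.068 and 0.068 m and y of bar1 in the frame of cell_right between -0.044 and 0.044 m and z of bar1 in the frame of cell_right between -0.002 and 0.034 m and x of bar2 in the frame of cell_right between -0.068 and 0.068 m and y of bar2 in the frame of cell_right between -0.044 and 0.044 m and z of bar2 in the frame of cell_right between -0.002 and 0.034 m and x of bar3 in the frame of cell_right between -0.068 and 0.068 m and y of bar3 in the frame of cell_right between -0.044 and 0.044 m and z of bar3 in the frame of cell_right between -0.002 and 0.034 m)) and ((x of sample_fork in the frame of cell_left between -0.068 and 0.068 m and y of sample_fork in the frame of cell_left between -0.044 and 0.044 m and z of sample_fork in the frame of cell_left between -0.002 and 0.034 m and x of fork1 in the frame of cell_left between -0.068 and 0.068 m and y of fork1 in the frame of cell_left between -0.044 and 0.044 m and z of fork1 in the frame of cell_left between -0.002 and 0.034 m and x of fork2 in the frame of cell_left between -0.068 and 0.068 m and y of fork2 in the frame of cell_left between -0.044 and 0.044 m and z of fork2 in the frame of cell_left between -0.002 and 0.034 m and x of fork3 in the frame of cell_left between -0.068 and 0.068 m and y of fork3 in the frame of cell_left between -0.044 and 0.044 m and z of fork3 in the frame of cell_left between -0.002 and 0.034 m) or (x of sample_fork in the frame of cell_mid between -0.068 and 0.068 m and y of sample_fork in the frame of cell_mid between -0.044 and 0.044 m and z of sample_fork in the frame of cell_mid between -0.002 and 0.034 m and x of fork1 in the frame of cell_mid between -0.068 and 0.068 m and y of fork1 in the frame of cell_mid between -0.044 and 0.044 m and z of fork1 in the frame of cell_mid between -0.002 and 0.034 m and x of fork2 in the frame of cell_mid between -0.068 and 0.068 m and y of fork2 in the frame of cell_mid between -0.044 and 0.044 m and z of fork2 in the frame of cell_mid between -0.002 and 0.034 m and x of fork3 in the frame of cell_mid between -0.068 and 0.068 m and y of fork3 in the frame of cell_mid between -0.044 and 0.044 m and z of fork3 in the frame of cell_mid between -0.002 and 0.034 m) or (x of sample_fork in the frame of cell_right between -0.068 and 0.068 m and y of sample_fork in the frame of cell_right between -0.044 and 0.044 m and z of sample_fork in the frame of cell_right between -0.002 and 0.034 m and x of fork1 in the frame of cell_right between -0.068 and 0.068 m and y of fork1 in the frame of cell_right between -0.044 and 0.044 m and z of fork1 in the frame of cell_right between -0.002 and 0.034 m and x of fork2 in the frame of cell_right between -0.068 and 0.068 m and y of fork2 in the frame of cell_right between -0.044 and 0.044 m and z of fork2 in the frame of cell_right between -0.002 and 0.034 m and x of fork3 in the frame of cell_right between -0.068 and 0.068 m and y of fork3 in the frame of cell_right between -0.044 and 0.044 m and z of fork3 in the frame of cell_right between -0.002 and 0.034 m)) and ((x of sample_tee in the frame of cell_left between -0.068 and 0.068 m and y of sample_tee in the frame of cell_left between -0.044 and 0.044 m and z of sample_tee in the frame of cell_left between -0.002 and 0.034 m and x of tee1 in the frame of cell_left between -0.068 and 0.068 m and y of tee1 in the frame of cell_left between -0.044 and 0.044 m and z of tee1 in the frame of cell_left between -0.002 and 0.034 m and x of tee2 in the frame of cell_left between -0.068 and 0.068 m and y of tee2 in the frame of cell_left between -0.044 and 0.044 m and z of tee2 in the frame of cell_left between -0.002 and 0.034 m and x of tee3 in the frame of cell_left between -0.068 and 0.068 m and y of tee3 in the frame of cell_left between -0.044 and 0.044 m and z of tee3 in the frame of cell_left between -0.002 and 0.034 m) or (x of sample_tee in the frame of cell_mid between -0.068 and 0.068 m and y of sample_tee in the frame of cell_mid between -0.044 and 0.044 m and z of sample_tee in the frame of cell_mid between -0.002 and 0.034 m and x of tee1 in the frame of cell_mid between -0.068 and 0.068 m and y of tee1 in the frame of cell_mid between -0.044 and 0.044 m and z of tee1 in the frame of cell_mid between -0.002 and 0.034 m and x of tee2 in the frame of cell_mid between -0.068 and 0.068 m and y of tee2 in the frame of cell_mid between -0.044 and 0.044 m and z of tee2 in the frame of cell_mid between -0.002 and 0.034 m and x of tee3 in the frame of cell_mid between -0.068 and 0.068 m and y of tee3 in the frame of cell_mid between -0.044 and 0.044 m and z of tee3 in the frame of cell_mid between -0.002 and 0.034 m) or (x of sample_tee in the frame of cell_right between -0.068 and 0.068 m and y of sample_tee in the frame of cell_right between -0.044 and 0.044 m and z of sample_tee in the frame of cell_right between -0.002 and 0.034 m and x of tee1 in the frame of cell_right between -0.068 and 0.068 m and y of tee1 in the frame of cell_right between -0.044 and 0.044 m and z of tee1 in the frame of cell_right between -0.002 and 0.034 m and x of tee2 in the frame of cell_right between -0.068 and 0.068 m and y of tee2 in the frame of cell_right between -0.044 and 0.044 m and z of tee2 in the frame of cell_right between -0.002 and 0.034 m and x of tee3 in the frame of cell_right between -0.068 and 0.068 m and y of tee3 in the frame of cell_right between -0.044 and 0.044 m and z of tee3 in the frame of cell_right between -0.002 and 0.034 m)) and linear speed of each of bar1, bar2, bar3, fork1, fork2, fork3, tee1, tee2, tee3 below 0.02 m/s and value of joint tray below 0.008 m); the robot touches nothing.
It fails at once if a part that was already in the tray is lifted out of it (height (world z) of any of sample_bar, sample_fork, sample_tee above 0.085 m).
It fails at once if notebook, meter or jar moved more than 30 mm (distance of any of notebook, meter, jar from where it was at the start of the episode above 0.03 m).
Of bar1, bar2, bar3, fork1, fork2, fork3, tee1, tee2, tee3 only 6 to 8 are there at a start; the rules pass over those that are not, and their reading is None.
At some moment in a run one of bar1, bar2, bar3, fork1, fork2, fork3, tee1, tee2, tee3 may be knocked a few centimetres aside while the robot is not near it.
Once in a run the grip may slacken for a moment while it holds something.
It also fails if it takes over 210 s, if anything falls off the work surface, if the arm or the gripper's body presses on something with over 40 N, if the wrist force passes 120 N, or if a joint passes its speed limit or range.

### The arm

A 6-joint arm with a two-finger parallel gripper is mounted at the origin on the work surface. World frame = base frame: x ahead of the robot, y to its left, z up, the work surface at z = 0. Lengths are in m, angles in rad, forces in N, time in s.
With the tool pointing down it reaches from about 0.275 to 0.975 m from the base axis. Payload 8.4 kg.
Tool frame: the origin (TCP) lies at the very end of the fingers, on their centre line; the grasp point (between the pads) lies robot.grasp_offset behind it (robot.grasp_offset is the distance from the TCP to the grasp point, in m); z points along the fingers, y is the line along which they close (so a half turn about z gives the same grasp; the last joint's range is limited). The gripper opens to 92 mm and grips with 3 to 60 N. Pads are 20 mm wide; open, the fingers measure 128 mm over their backs; the gripper's body (75 mm by 189 mm) begins 69 mm behind the grasp point.
Start: joints at [-1.179, 0.353, 1.633, -0, 1.155, -0.002], TCP at [0.24, -0.577, 0.215] pointing down, gripper open.
Joint ranges: [-2.63, 2.63], [-0.92, 2.1], [0.06, 2.66], [-1.3, 4.44], [0, 2.69], [-3.02, 3.02]. Speed limits (rad/s): [2.22, 2.22, 2.79, 3.14, 3.14, 3.14].

### API

Orientations are given as a unit quaternion [x, y, z, w].
In Python, from rig import robot gives the robot as it stands.
- The arm moves only by the tool drive_tool, never from a script. Its argument "moves" is one flat list of numbers, 7 for each row, row after row: the shift along the tool's x, y, z in m, then the turn, a rotation vector about the tool's x, y, z in rad, then the finger opening in m, from 0 to 0.0919. In form: [x, y, z, rx, ry, rz, fingers, x, y, z, rx, ry, rz, fingers, ...]. A call has 1 to 8 rows; each row shifts and turns the commanded pose from where the row before left it, along the tool's axes as they then stand; what a row does not reach is not made up. A row lasts 1/8 s, in which the tool goes at most 62.5 mm and 10.7 degrees, less where a joint would pass 70% of its speed; a pose out of reach is approached as far as the arm can. A call with a gripper value outside its range is refused whole. The fingers move at their own pace and stop on an object; "force" is the grip in N (left out, the last holds). Time passes only in rows, so rows that do not move let the fingers close. It gives the time, the measured TCP pose, the force, the opening and the grip force at its end, in the units of the state.
- robot.state(): the state, without advancing time (a new reading comes with each control period).
- robot.grab_frame(name): name is "scene" or "top" or "wrist"; returns a dict with "img" (480x640x3 uint8, red, green, blue), "intrinsics" (3x3 intrinsics, pixels), "dist_coeffs" ([k1, k2, p1, p2, k3] as OpenCV has them; the pictures are not rectified), "R" (3x3) and "t" (3): a world point X has camera coordinates R X + t; the wrist camera has in their place "mount" (4x4, takes a point from camera to tool coordinates, whose origin is the TCP and whose axes are the flange's). Camera axes: x right, y down, z forward; pixel columns grow to the right and rows downward; lengths in m; the calibration is good to about 2 mm. A picture is of the moment at which its call begins: read the wrist's pose just before it. There is no depth.
- robot.sign_off(): hands the job in; it is judged then, once.
The state is a dict: "clock": time; "q": joint angles; "qvel": joint speeds; "joint_efforts": joint torques, N m; "eef_pos": TCP position; "orientation": TCP orientation; "contact_force": force on the tool from outside, world axes, zero at the start; "ft_torque": the same for the moment, N m; "opening": finger opening in m; "finger_force": force on a finger pad.
Only numpy, scipy, OpenCV 4.12 (cv2) and the standard library are available. Lean on these libraries where they do the work, as an engineer would, in place of code of your own. Each camera call takes 0.05 s, during which the arm holds its last target. There are 200 camera calls.

## Working session

There is one attempt and no reset: what is moved stays moved. The work goes in short steps, Python scripts to look and compute and a tool call to move; the robot and the scene stay as the last step left them, time stands still between calls to the robot, and variables do not carry over. Pictures are saved under pics/ and viewed, at most 14 in all, crops included, and the job is handed in when it is done.

Besides the shell and the picture viewer there is one more tool, called after "Call:" in YAML: its name, and indented under it one key for each argument. drive_tool: Moves the arm, as the interface text tells. Its arguments: {"type":"object","properties":{"moves":{"type":"array"},"force":{"type":"number"}},"required":["moves"]}

```bash
mkdir -p pics; ls; python3 - <<'E'
from rig import robot
import cv2,numpy as np
print(robot.state(), robot.grasp_offset)
for n in("scene","top"):
    f=robot.grab_frame(n); cv2.imwrite(f"pics/{n}0.png",f["img"][:,:,::-1])
    print(n,f["intrinsics"],f["dist_coeffs"],f["R"],f["t"])
E
```

```text
pics
{'clock': 0.0, 'q': array([-1.17942201e+00,  3.53656117e-01,  1.63411826e+00, -1.50608153e-05,
        1.15522554e+00, -2.42911062e-03]), 'qvel': array([-0.00049533,  0.00056347,  0.00131265,  0.00234188,  0.00022996,
       -0.00052242]), 'joint_efforts': array([-3.93119308e-04, -5.93841219e+01, -3.34215403e+01,  6.98271138e-02,
        2.35356978e-02, -1.25911738e-04]), 'eef_pos': array([ 0.23960277, -0.57670738,  0.21386553]), 'orientation': array([ 9.80676569e-01,  1.95634793e-01, -1.42733493e-04, -6.89036061e-04]), 'contact_force': array([ 0.22303571, -0.28042053,  0.15759653]), 'ft_torque': array([ 0.00146631, -0.00086359,  0.02511863]), 'finger_force': 0.0, 'opening': 0.09182076324469313} 0.0187
scene [[456.55045889   0.         327.27316293]
 [  0.         456.55045889 235.06469676]
 [  0.           0.           1.        ]] [-0.08356275  0.          0.          0.          0.        ] [[ 0.99477929  0.10189061  0.00569786]
 [ 0.09740237 -0.93133746 -0.35088931]
 [-0.03044569  0.3496124  -0.93639961]] [-0.54188928 -0.03412604  1.20900139]
top [[481.75002386   0.         309.98313605]
 [  0.         481.75002386 243.68462026]
 [  0.           0.           1.        ]] [-0.0903368  0.         0.         0.         0.       ] [[-0.01332581 -0.99981803  0.01365059]
 [-0.99600539  0.01206705 -0.08847405]
 [ 0.08829323 -0.01477505 -0.99598494]] [0.00477719 0.53776091 1.33851557]
```

View pics/top0.png

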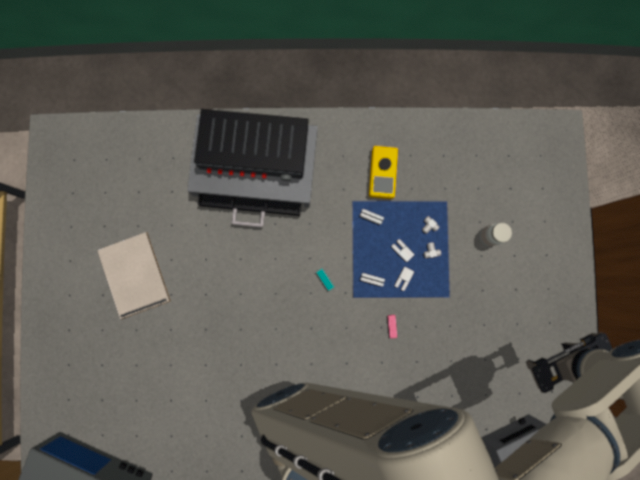

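View pics/scene0.png

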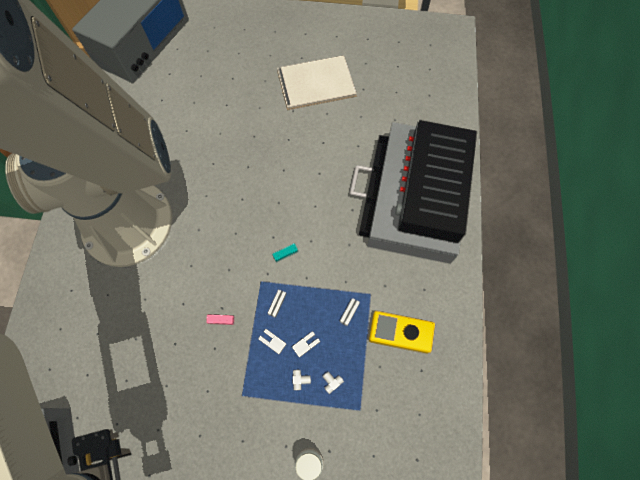

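The top picture shows the tray handle at (248,217). Six loose parts lie on the mat:
- bars at (372,216) and (373,280)
- forks at (402,250) and (404,279)
- tees at (431,225) and (432,251)

The turquoise piece at (325,280) and the pink one at (392,327) are off the mat, so I'll leave them alone. The meter is at (384,172) and the jar at (499,233).

```bash
cat > h.py <<'E'
from rig import robot
import cv2,numpy as np
from scipy.spatial.transform import Rotation as Ro
def cam(name,save=None):
    s=robot.state(); f=robot.grab_frame(name)
    if name=="wrist":
        T=np.eye(4);T[:3,:3]=Ro.from_quat(s["orientation"]).as_matrix();T[:3,3]=s["eef_pos"]
        M=T@f["mount"]; f["Rc"]=M[:3,:3]; f["c"]=M[:3,3]
    else: f["Rc"]=f["R"].T; f["c"]=-f["R"].T@f["t"]
    if save: cv2.imwrite(f"pics/{save}.png",f["img"][:,:,::-1])
    return f
def ray(f,px,z):
    """pixels -> world xyz on the plane at height z"""
    p=cv2.undistortPoints(np.float64(px).reshape(-1,1,2),f["intrinsics"],f["dist_coeffs"]).reshape(-1,2)
    d=np.c_[p,np.ones(len(p))]@f["Rc"].T
    z=np.broadcast_to(z,len(p))
    return f["c"]+d*((z-f["c"][2])/d[:,2])[:,None]
def proj(f,X):
    R=f["Rc"].T; return cv2.projectPoints(np.float64(X).reshape(-1,3),cv2.Rodrigues(R)[0],-R@f["c"],f["intrinsics"],f["dist_coeffs"])[0].reshape(-1,2)
def yaw(): # yaw of tool x in world (tool down)
    R=Ro.from_quat(robot.state()["orientation"]).as_matrix(); return np.arctan2(R[1,0],R[0,0])
def togo(xyz,yw=None):
    """shift in present tool axes, turn about tool z (mod half turn), to TCP xyz with tool-x yaw yw"""
    s=robot.state();R=Ro.from_quat(s["orientation"]).as_matrix()
    d=R.T@(np.array(xyz)-s["eef_pos"]); t=0
    if yw is not None: t=-((yw-yaw()+np.pi/2)%np.pi-np.pi/2)
    print("shift",d.round(4),"turn",round(t,3),"q6",s["q"][5].round(2)); return d,t
E
python3 - <<'E'
from h import *
for n in("top","scene"):
    f=cam(n); img=f["img"]; hsv=cv2.cvtColor(img,cv2.COLOR_RGB2HSV)
    blue=cv2.inRange(hsv,(100,120,50),(130,255,255))
    c=max(cv2.findContours(blue,0,2)[0],key=cv2.contourArea); hull=cv2.convexHull(c)
    b=cv2.boxPoints(cv2.minAreaRect(c)); print(n,"mat corners",ray(f,b,.002)[:,:2].round(3).tolist())
    m=np.zeros_like(blue);cv2.fillConvexPoly(m,hull,255)
    w=cv2.inRange(hsv,(0,0,130),(180,90,255))&m
    w=cv2.morphologyEx(w,cv2.MORPH_CLOSE,np.ones((3,3)))
    for k in cv2.findContours(w,0,2)[0]:
        if cv2.contourArea(k)<20: continue
        r=cv2.minAreaRect(k); P=ray(f,cv2.boxPoints(r),.018)[:,:2]
        e=np.linalg.norm(P[1]-P[0]),np.linalg.norm(P[2]-P[1])
        print(np.round(r[0]),"at",P.mean(0).round(3),"size",np.round(e,3))
f=cam("top")
print("handle ends",ray(f,[(232,222),(264,226),(248,224)],.03).round(3))
print("riser front top edge",ray(f,[(190,193),(308,207)],.08).round(3))
print("riser back",ray(f,[(316,125)],.08).round(3))
cv2.imwrite("pics/crop1.png",cv2.resize(f["img"][95:245,180:330,::-1],None,fx=4,fy=4,interpolation=2))
E
```

```text
top mat corners [[0.66, -0.132], [0.657, -0.406], [0.384, -0.395], [0.388, -0.126]]
[373. 279.] at [ 0.436 -0.178] size [0.023 0.067]
[404. 278.] at [ 0.437 -0.269] size [0.064 0.033]
[434. 251.] at [ 0.514 -0.356] size [0.044 0.041]
[403. 250.] at [ 0.517 -0.267] size [0.033 0.064]
[431. 224.] at [ 0.591 -0.351] size [0.041 0.041]
[372. 216.] at [ 0.616 -0.18 ] size [0.023 0.067]
scene mat corners [[0.384, -0.4], [0.375, -0.122], [0.673, -0.128], [0.66, -0.403]]
[331. 381.] at [ 0.588 -0.345] size [0.048 0.043]
[301. 379.] at [ 0.519 -0.349] size [0.042 0.046]
[305. 344.] at [ 0.52  -0.267] size [0.064 0.033]
[272. 341.] at [ 0.439 -0.269] size [0.033 0.065]
[350. 311.] at [ 0.618 -0.178] size [0.067 0.023]
[276. 303.] at [ 0.437 -0.176] size [0.069 0.022]
handle ends [[0.601 0.218 0.03 ]
 [0.589 0.127 0.03 ]
 [0.595 0.172 0.03 ]]
riser front top edge [[0.676 0.326 0.08 ]
 [0.633 0.003 0.08 ]]
riser back [[ 0.865 -0.022  0.08 ]]
```

View pics/crop1.png

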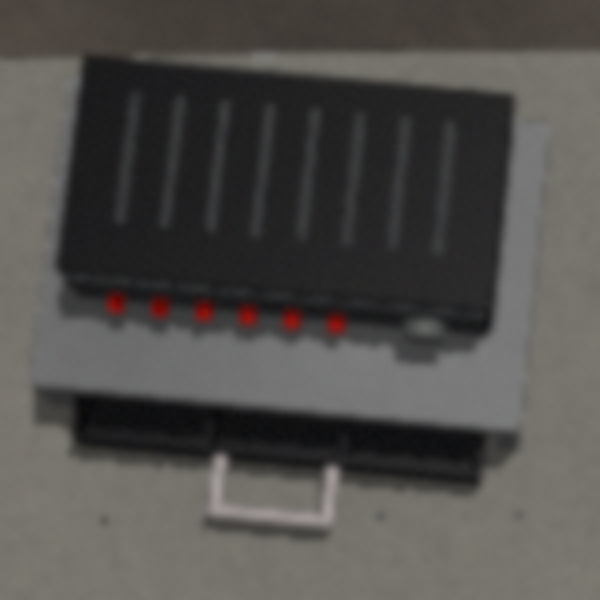

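The crop shows the handle bar running from crop (210,520) to (332,522). That is full-picture (232.5,225) to (263,225.5), with the tray's front just ahead of the riser edge.

```bash
python3 - <<'E'
from h import *
for n,(u0,u1,v0,v1) in dict(top=(225,272,203,235),scene=(345,378,155,205)).items():
    f=cam(n); g=f["img"].min(2); m=np.zeros_like(g); m[v0:v1,u0:u1]=(g[v0:v1,u0:u1]>150)*255
    n_,_,st,ce=cv2.connectedComponentsWithStats(m); print(n,st[1:].tolist())
    c=max(cv2.findContours(m,0,2)[0],key=cv2.contourArea); b=cv2.boxPoints(cv2.minAreaRect(c))
    print(b.round(1).tolist(),ray(f,b,.033).round(3)[:,:2].tolist())
f=cam("top")
e=ray(f,[(188.7,191.2),(310,202.5)],.08);print(e.round(3), np.arctan2(e[1,0]-e[0,0],e[0,1]-e[1,1]))
hsv=cv2.cvtColor(f["img"],cv2.COLOR_RGB2HSV); red=cv2.inRange(hsv,(0,150,90),(8,255,255))[160:185,195:280]
cs=[(cv2.moments(k)) for k in cv2.findContours(red,0,2)[0]]
P=np.array([(m["m10"]/m["m00"]+195,m["m01"]/m["m00"]+160) for m in cs if m["m00"]>2]);X=ray(f,P,.11)
print(len(P),np.polyfit(X[:,1],X[:,0],1))
togo((.594,.172,.16),None); print(yaw())
E
```

```text
top [[234, 215, 1, 3, 3], [261, 223, 1, 1, 1]]
[[261.0, 223.0], [261.0, 223.0], [261.0, 223.0], [261.0, 223.0]] [[0.597, 0.135], [0.597, 0.135], [0.597, 0.135], [0.597, 0.135]]
scene [[351, 165, 21, 32, 159]]
[[349.70001220703125, 192.89999389648438], [356.29998779296875, 164.1999969482422], [371.29998779296875, 167.6999969482422], [364.70001220703125, 196.3000030517578]] [[0.591, 0.133], [0.601, 0.22], [0.643, 0.214], [0.631, 0.127]]
[[ 0.682  0.33   0.08 ]
 [ 0.646 -0.003  0.08 ]] -0.10702695887021725
6 [0.10066942 0.70296732]
shift [ 0.6145 -0.5558  0.0546] turn 0 q6 -0.0
0.39377932625398887
```

Call:
drive_tool:
  moves: [0.0444,-0.0397,0.003,0,0,0,0.034,0.0444,-0.0397,0.003,0,0,0,0.034,0.0444,-0.0397,0.003,0,0,0,0.034,0.0444,-0.0397,0.003,0,0,0,0.034,0.0444,-0.0397,0.003,0,0,0,0.034,0.0444,-0.0397,0.003,0,0,0,0.034,0.0444,-0.0397,0.003,0,0,0,0.034]
  force: 40

```text
clock: 1.27
eef_pos: [0.4209, -0.1996, 0.1938]
orientation: [0.981, 0.195, 0.0, 0.0]
contact_force: [2.0, -0.0, 0.2]
opening: 0.0338
finger_force: 0.0
```

Call:
drive_tool:
  moves: [0.0444,-0.0397,0.003,0,0,0,0.034,0.0444,-0.0397,0.003,0,0,0,0.034,0.0444,-0.0397,0.003,0,0,0,0.034,0.0444,-0.0397,0.003,0,0,0,0.034,0.0444,-0.0397,0.003,0,0,0,0.034,0.0444,-0.0397,0.003,0,0,0,0.034,0.0444,-0.0397,0.003,0,0,0,0.034]

```text
clock: 2.15
eef_pos: [0.6013, 0.1766, 0.1726]
orientation: [0.981, 0.196, 0.0, 0.0]
contact_force: [0.6, -0.7, -0.2]
opening: 0.0337
finger_force: 0.0
```

Call:
drive_tool:
  moves: [0,0,0,0,0,-0.178,0.034,0,0,0,0,0,-0.178,0.034,0,0,0,0,0,-0.178,0.034,0,0,0,0,0,-0.178,0.034,0,0,0,0,0,-0.178,0.034,0,0,0,0,0,-0.178,0.034,0,0,0,0,0,0,0.034,0,0,0,0,0,0,0.034]

```text
clock: 3.15
eef_pos: [0.6005, 0.1746, 0.1725]
orientation: [0.746, 0.666, -0.0, -0.0]
contact_force: [-0.2, -0.6, 0.8]
opening: 0.0341
finger_force: 0.0
```

```bash
python3 - <<'E'
from h import *
f=cam("wrist","w1"); togo((.601,.176,.012),-.108+np.pi/2); print(robot.state()["eef_pos"],f["mount"],f["intrinsics"])
print(proj(f,[(.601,.176,.03)]))
E
```

```text
shift [0.0014 0.0003 0.1606] turn -0.004 q6 0.39
[0.6005631  0.17460044 0.17257489] [[ 9.87516239e-05 -9.72412521e-01 -2.33267828e-01  6.50643847e-02]
 [ 9.99999990e-01  7.21515669e-05  1.22565277e-04  1.25318876e-03]
 [-1.02353370e-04 -2.33267837e-01  9.72412518e-01 -1.70399366e-01]
 [ 0.00000000e+00  0.00000000e+00  0.00000000e+00  1.00000000e+00]] [[396.09030577   0.         318.75798259]
 [  0.         396.09030577 238.55070198]
 [  0.           0.           1.        ]]
[[317.53332624 224.7386171 ]]
```

View pics/w1.png

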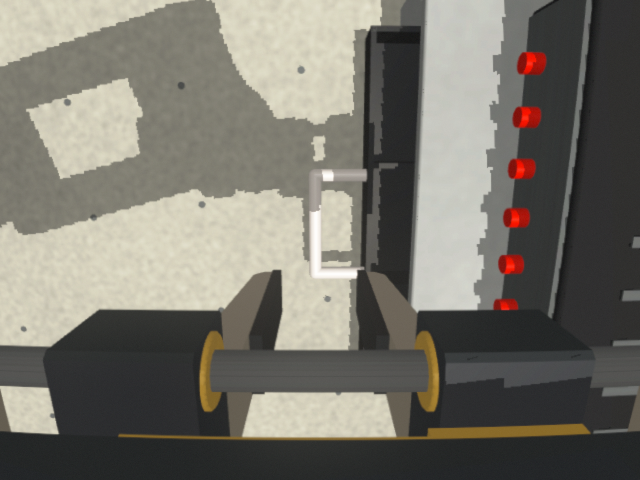

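The wrist view shows the handle bar from (316,173) to (316,277), so its middle is (316,225). I predicted (317,225), which agrees within 1–2 mm. Next I descend, grip and pull.

Call:
drive_tool:
  moves: [0.0014,0,0.05,0,0,0,0.034,0,0,0.05,0,0,0,0.034,0,0,0.04,0,0,0,0.034,0,0,0.02,0,0,0,0.034,0,0,0,0,0,0,0.0,0,0,0,0,0,0,0.0,0,0,0,0,0,0,0.0,0,0,0,0,0,0,0.0]
  force: 40

```text
clock: 4.2
eef_pos: [0.6016, 0.1763, 0.014]
orientation: [0.745, 0.667, 0.001, 0.0]
contact_force: [-1.9, -0.3, 5.9]
opening: 0.0085
finger_force: 40.0
```

Call:
drive_tool:
  moves: [0,-0.01,0,0,0,0,0.0,0,-0.02,0,0,0,0,0.0,0,-0.02,0,0,0,0,0.0,0,-0.02,0,0,0,0,0.0,0,-0.02,0,0,0,0,0.0,0,-0.02,0,0,0,0,0.0,0,-0.02,0,0,0,0,0.0,0,-0.02,0,0,0,0,0]

```text
clock: 5.2
eef_pos: [0.4526, 0.1929, 0.0139]
orientation: [0.745, 0.668, 0.002, 0.001]
contact_force: [2.4, -0.7, 9.6]
opening: 0.0089
finger_force: 40.0
```

Pulled about 149 mm so far. I'll pull a bit more, release, rise, and move up over the mat to look.

Call:
drive_tool:
  moves: [0,-0.015,0,0,0,0,0.0,0,0,0,0,0,0,0.0,0,0,0,0,0,0,0.034,0,0,0,0,0,0,0.034,0,0,0,0,0,0,0.034,0,0,-0.06,0,0,0,0.034,0,0,-0.06,0,0,0,0.034,0,0,-0.06,0,0,0,0.034]

```text
clock: 6.2
eef_pos: [0.4363, 0.1937, 0.1942]
orientation: [0.745, 0.668, -0.0, -0.0]
contact_force: [0.8, 0.1, 0.3]
opening: 0.0339
finger_force: 0.0
```

```bash
python3 - <<'E'
from h import *
print(robot.state()["eef_pos"]); togo((.46,-.265,.30),0); togo((.46,-.265,.3),np.pi/2)
E
```

```text
[0.43627164 0.19372638 0.19420268]
shift [-0.4534  0.0735 -0.1057] turn 1.462 q6 0.52
shift [-0.4534  0.0735 -0.1057] turn -0.109 q6 0.52
```

Call:
drive_tool:
  moves: [-0.055,0.016,-0.012,0,0,0,0.06,-0.055,0.016,-0.012,0,0,0,0.06,-0.055,0.016,-0.012,0,0,0,0.06,-0.055,0.016,-0.012,0,0,0,0.06,-0.055,0.016,-0.012,0,0,0,0.06,-0.055,0.016,-0.012,0,0,0,0.06,-0.055,0.016,-0.012,0,0,0,0.06,-0.055,0.016,-0.012,0,0,0,0.06]

```text
clock: 7.2
eef_pos: [0.5159, -0.2593, 0.2887]
orientation: [0.745, 0.667, 0.0, -0.0]
contact_force: [0.3, 0.6, -0.6]
opening: 0.0601
finger_force: 0.0
```

Call:
drive_tool:
  moves: [-0.055,0.016,-0.01,0,0,0,0.06,-0.028,0,0,0,0,-0.1,0.06,0,0,0,0,0,0,0.06,0,0,0,0,0,0,0.06]

```text
clock: 7.7
eef_pos: [0.5227, -0.3408, 0.2981]
orientation: [0.711, 0.703, 0.0, -0.001]
contact_force: [-0.7, -1.0, -0.0]
opening: 0.0598
finger_force: 0.0
```

```bash
python3 - <<'E'
from h import *
print(robot.state()["eef_pos"]); f=cam("wrist","w2"); t=cam("top")
np.save("f2.npy",f,allow_pickle=True)
a=cv2.resize(f["img"][:300],(512,240)); b=cv2.resize(t["img"][95:265,175:330],(288,316)); c=np.zeros((560,520,3),np.uint8)
c[:240,:512]=a; c[242:558,:288]=b; cv2.imwrite("pics/c2.png",c[:,:,::-1])
E
```

```text
[ 0.5226929  -0.34081138  0.29808108]
```

View pics/c2.png

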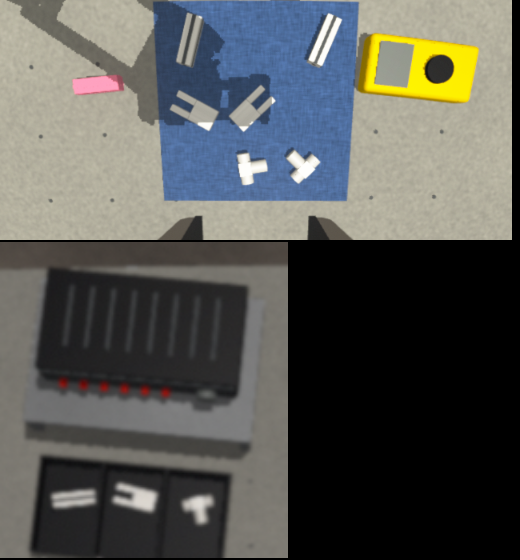

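The wrist view (crop scaled 0.8) shows:
- bars at (190,38) and (325,40)
- forks at (195,108) and (253,108)
- tees at (250,168) and (303,165)

The tray is out. Its samples are the bar on the left, the fork in the middle and the tee on the right. Next I measure the parts and the tray.

```bash
python3 - <<'E'
from h import *
f=np.load("f2.npy",allow_pickle=True).item(); img=f["img"]; hsv=cv2.cvtColor(img,cv2.COLOR_RGB2HSV)
blue=cv2.inRange(hsv,(100,90,20),(130,255,255)); blue[262:]=0
c=max(cv2.findContours(blue,0,2)[0],key=cv2.contourArea); hull=cv2.convexHull(c)
print("mat",ray(f,cv2.boxPoints(cv2.minAreaRect(c)),.002)[:,:2].round(3).tolist())
m=np.zeros_like(blue);cv2.fillConvexPoly(m,cv2.convexHull(c),255); m=cv2.erode(m,np.ones((5,5)))
def parts(m,img,f,zt,S):
  sat=cv2.cvtColor(img,cv2.COLOR_RGB2HSV)[...,1]
  w=S&m
  w=cv2.morphologyEx(w,cv2.MORPH_CLOSE,np.ones((5,5)))
  for k in cv2.findContours(w,0,2)[0]:
    A=cv2.contourArea(k)
    if A<60: continue
    P=ray(f,k.reshape(-1,2),zt)[:,:2]; r=cv2.minAreaRect((P*1000).astype(np.float32))
    bx=cv2.boxPoints(r)/1000; M=cv2.moments((P*1000).astype(np.float32)); ce=np.array([M["m10"],M["m01"]])/M["m00"]/1000
    L=bx[1]-bx[0];W=bx[2]-bx[1]
    if np.linalg.norm(W)>np.linalg.norm(L): L,W=W,L
    print("px",k.reshape(-1,2).mean(0).round(),"rect",np.round(np.array(r[0])/1000,4),"size",np.linalg.norm(L).round(3),np.linalg.norm(W).round(3),"long yaw",np.arctan2(L[1],L[0]).round(3),"centroid-rect",(ce-np.array(r[0])/1000).round(4))
parts(m,img,f,.018,cv2.inRange(hsv,(0,0,60),(180,75,255)))
t=cam("top"); hs=cv2.cvtColor(t["img"],cv2.COLOR_RGB2HSV)
m2=np.zeros_like(m); m2[215:268,190:305]=255; bl=cv2.inRange(hs,(0,0,0),(180,255,60))&m2
k=max(cv2.findContours(cv2.morphologyEx(bl,cv2.MORPH_CLOSE,np.ones((3,3))),0,2)[0],key=cv2.contourArea)
m3=np.zeros_like(m); cv2.fillConvexPoly(m3,cv2.convexHull(k),255)
print("tray"); parts(cv2.erode(m3,np.ones((3,3))),t["img"],t,.02,cv2.inRange(hs,(0,0,90),(180,90,255)))
cv2.imwrite("pics/tray.png",cv2.resize(t["img"][205:295,185:305,::-1],None,fx=6,fy=6,interpolation=2))
ch=np.array([.4363,.1937]); ex=np.array([.9942,-.1078]); ey=np.array([.1078,.9942])
for i in(-1,0,1):
  cc=ch+.114*ex+i*.096*ey; print(i,cc.round(4), proj(t,[(*(cc+a*ex+b*ey),.042) for a,b in((70,46),(70,-46),(-70,-46),(-70,46)) for a,b in[(a/1000,b/1000)]]).round().tolist())
E
```

```text
mat [[0.388, -0.121], [0.665, -0.123], [0.68, -0.404], [0.368, -0.4]]
px [313. 209.] rect [ 0.5201 -0.3489] size 0.047 0.042 long yaw -1.398 centroid-rect [-0.0043 -0.0006]
px [376. 204.] rect [ 0.5876 -0.3439] size 0.046 0.044 long yaw 0.802 centroid-rect [ 0.0033 -0.0031]
px [240. 136.] rect [ 0.4402 -0.2682] size 0.063 0.032 long yaw -0.507 centroid-rect [ 0.0027 -0.0015]
px [324. 133.] rect [ 0.5202 -0.2663] size 0.063 0.031 long yaw 0.756 centroid-rect [-0.0025 -0.002 ]
px [406.  49.] rect [ 0.6171 -0.1789] size 0.069 0.023 long yaw 1.171 centroid-rect [0.0002 0.0002]
px [238.  49.] rect [ 0.4385 -0.1761] size 0.067 0.025 long yaw 1.283 centroid-rect [-0.0001 -0.0001]
tray
px [281. 238.] rect [0.5539 0.08  ] size 0.045 0.043 long yaw 1.559 centroid-rect [ 0.0037 -0.0018]
px [213. 232.] rect [0.5733 0.2699] size 0.069 0.025 long yaw -1.473 centroid-rect [ 0.0001 -0.0006]
px [247. 232.] rect [0.5737 0.1752] size 0.067 0.035 long yaw 1.313 centroid-rect [-0.0002 -0.0001]
-1 [0.5393 0.086 ] [[265.0, 217.0], [297.0, 220.0], [292.0, 270.0], [260.0, 266.0]]
0 [0.5496 0.1814] [[231.0, 213.0], [263.0, 216.0], [258.0, 266.0], [225.0, 263.0]]
1 [0.56   0.2769] [[197.0, 210.0], [229.0, 213.0], [224.0, 263.0], [191.0, 260.0]]
```

View pics/tray.png

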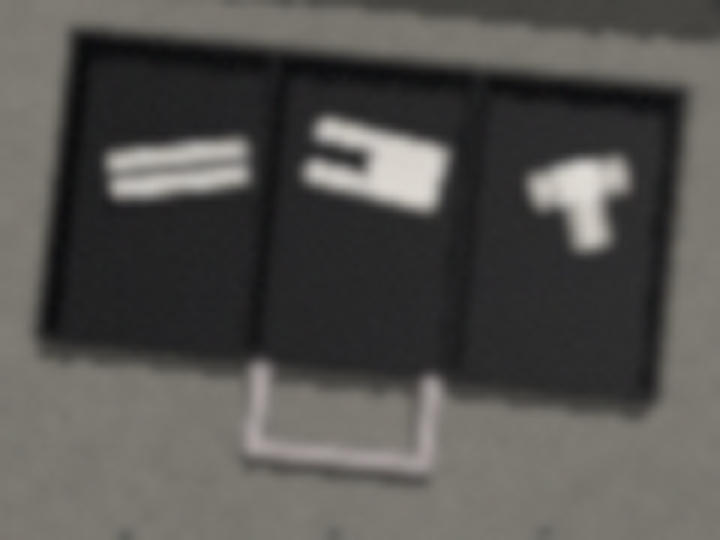

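The tray crop shows the compartments: left (crop 70–270) holds the bar, middle (275–475) the fork and right (480–680) the tee. The samples sit in the back half, so the front is free, and the predicted rim corners match within 2–3 mm. I'll start with tee1.

```bash
python3 -c "
from h import *
togo((.529,-.3474,.005),.173)"
```

```text
shift [-0.007   0.006   0.2936] turn 1.389 q6 -0.57
```

Call:
drive_tool:
  moves: [-0.007,0.006,0.025,0,0,0.1736,0.04,0,0,0.025,0,0,0.1736,0.04,0,0,0.025,0,0,0.1736,0.04,0,0,0.025,0,0,0.1736,0.04,0,0,0.025,0,0,0.1736,0.04,0,0,0.025,0,0,0.1736,0.04,0,0,0.025,0,0,0.1736,0.04,0,0,0.025,0,0,0.1736,0.04]
  force: 30

```text
clock: 8.85
eef_pos: [0.5293, -0.3477, 0.0981]
orientation: [0.996, 0.084, 0.0, 0.0]
contact_force: [0.1, -0.2, -0.1]
opening: 0.04
finger_force: 0.0
```

```bash
python3 -c "
from h import *
togo((.529,-.3474,.005),.173)
f=cam('wrist','w3');print(proj(f,[(.5093,-.3508,.011),(.540,-.3455,.011),(.529,-.3474,.011)]))"
```

```text
shift [-0.0003 -0.0004  0.0931] turn -0.005 q6 0.82
[[317.63194069 273.84599623]
 [317.46425437 229.2862375 ]
 [317.52662728 245.53842303]]
```

View pics/w3.png

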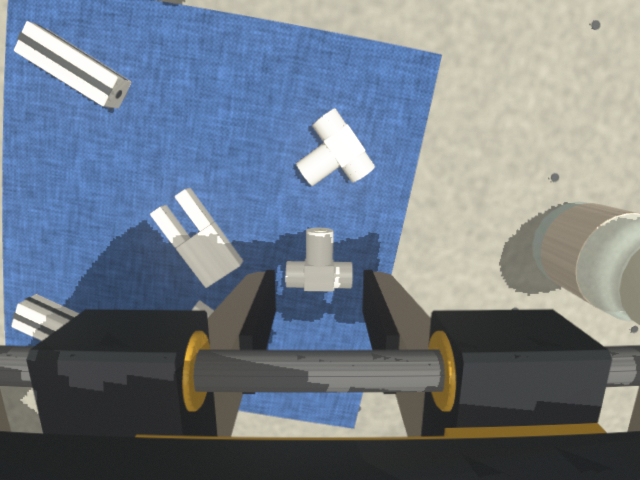

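The wrist view shows the tee1 stem at (319,240) and its run at (319,275), as predicted within 2 px. Now descend and grip.

Call:
drive_tool:
  moves: [0,0,0.05,0,0,0,0.04,0,0,0.043,0,0,0,0.04,0,0,0,0,0,0,0,0,0,0,0,0,0,0,0,0,0,0,0,0,0,0,0,-0.05,0,0,0,0,0,0,-0.05,0,0,0,0,0,0,0,0,0,0,0]
  force: 30

```text
clock: 9.9
eef_pos: [0.5314, -0.3502, 0.1104]
orientation: [0.996, 0.087, 0.003, 0.002]
contact_force: [0.5, 0.2, -0.5]
opening: 0.0169
finger_force: 30.0
```

```bash
cat >> h.py <<'E'
# tray out: handle (.4363,.1937), yaw -.108
EX=np.array([.9942,-.1078]); EY=np.array([.1078,.9942])
def cell(i,x,y): # i=+1 left,0 mid,-1 right
    return np.array([.4363,.1937])+(.114+x)*EX+(i*.096+y)*EY
E
python3 -c "
from h import *
togo((*cell(-1,-.038,-.015),.1),1.463)"
```

```text
shift [ 0.0424 -0.4245  0.0084] turn -1.289 q6 0.81
```

Call:
drive_tool:
  moves: [0.0053,-0.053,0,0,0,0,0,0.0053,-0.053,0,0,0,0,0,0.0053,-0.053,0,0,0,0,0,0.0053,-0.053,0,0,0,0,0,0.0053,-0.053,0,0,0,0,0,0.0053,-0.053,0,0,0,0,0,0.0053,-0.053,0,0,0,0,0,0.0053,-0.0535,0,0,0,0,0]

```text
clock: 10.9
eef_pos: [0.4967, 0.0784, 0.1051]
orientation: [0.996, 0.087, -0.0, 0.0]
contact_force: [0.7, -1.0, -0.7]
opening: 0.0168
finger_force: 30.0
```

Call:
drive_tool:
  moves: [0,0,0,0,0,-0.184,0,0,0,0,0,0,-0.184,0,0,0,0,0,0,-0.184,0,0,0,0,0,0,-0.184,0,0,0,0,0,0,-0.184,0,0,0,0,0,0,-0.184,0,0,0,0,0,0,-0.184,0,0,0,0,0,0,0,0]

```text
clock: 11.9
eef_pos: [0.4969, 0.0768, 0.105]
orientation: [0.745, 0.667, -0.0, -0.0]
contact_force: [0.2, -0.3, -0.6]
opening: 0.0172
finger_force: 30.0
```

```bash
python3 -c "
from h import *
togo((*cell(-1,-.038,-.015),.013),1.463); print(robot.state()['finger_force'],robot.state()['opening'])
f=cam('wrist','w4')"
```

```text
shift [-0.0012  0.0032  0.092 ] turn -0.003 q6 0.26
29.964297115802765 0.01724771591730262
```

View pics/w4.png

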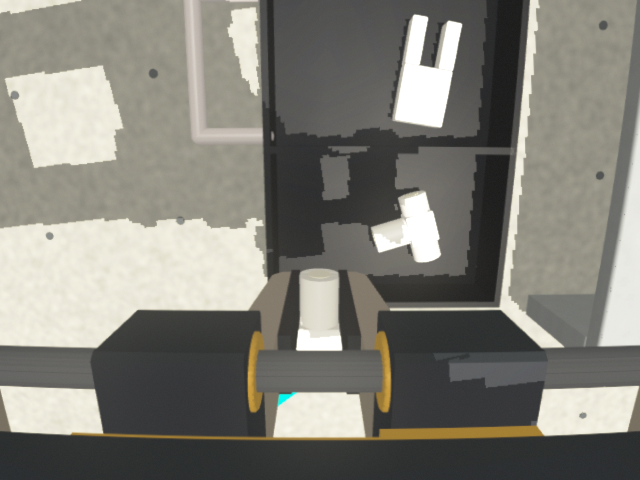

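The wrist view shows tee1 held at (319,300). The cell's front rim is at u≈268 and its right rim at v≈303. The sample tee's stem tip is at (378,240), so I'll shift 5 mm back and left for clearance and place it.

Call:
drive_tool:
  moves: [0.004,0.008,0.03,0,0,0,0,0,0,0.03,0,0,0,0,0,0,0.03,0,0,0,0,0,0,0,0,0,0,0,0,0,0,0,0,0,0.026,0,0,0,0,0,0,0.026,0,0,-0.05,0,0,0,0.026,0,0,-0.06,0,0,0,0.026]

```text
clock: 12.95
eef_pos: [0.5052, 0.0797, 0.1269]
orientation: [0.745, 0.667, -0.001, -0.0]
contact_force: [1.2, 0.3, -0.3]
opening: 0.026
finger_force: 0.0
```

```bash
python3 -c "
from h import *
togo((.581,-.3377,.12),None);togo((.581,-.3377,.005),-.754);print(yaw())"
```

```text
shift [-0.4065  0.1213  0.0069] turn 0 q6 0.26
shift [-0.4065  0.1215  0.1219] turn -0.927 q6 0.26
1.4603894167888563
```

Call:
drive_tool:
  moves: [-0.0508,0.0152,0,0,0,0,0.04,-0.0508,0.0152,0,0,0,0,0.04,-0.0508,0.0152,0,0,0,0,0.04,-0.0508,0.0152,0,0,0,0,0.04,-0.0508,0.0152,0,0,0,0,0.04,-0.0508,0.0152,0,0,0,0,0.04,-0.0508,0.0152,0,0,0,0,0.04,-0.0508,0.0152,0,0,0,0,0.04]

```text
clock: 13.95
eef_pos: [0.5826, -0.3393, 0.1268]
orientation: [0.745, 0.667, 0.0, 0.001]
contact_force: [-0.5, -0.2, 1.2]
opening: 0.0398
finger_force: 0.0
```

Call:
drive_tool:
  moves: [0,0,0,0,0,0.1845,0.04,0,0,0,0,0,0.1845,0.04,0,0,0,0,0,0.1845,0.04,0,0,0,0,0,0.1845,0.04,0,0,0,0,0,0.1845,0.04,0,0,0,0,0,0.1845,0.04,0,0,0,0,0,0.1845,0.04,0,0,0,0,0,0.1845,0.04]

```text
clock: 14.95
eef_pos: [0.5824, -0.3375, 0.1267]
orientation: [1.0, -0.011, 0.0, 0.0]
contact_force: [-0.9, -0.3, 0.5]
opening: 0.04
finger_force: 0.0
```

Call:
drive_tool:
  moves: [0,0,0.01,0,0,0.1845,0.04,0,0,0.01,0,0,0.1845,0.04,0,0,0,0,0,0.1845,0.04,0,0,0,0,0,0.1845,0.04,0,0,0,0,0,0,0.04]

```text
clock: 15.58
eef_pos: [0.5824, -0.3375, 0.1065]
orientation: [0.93, -0.367, 0.0, 0.0]
contact_force: [-0.3, -0.6, -0.7]
opening: 0.0399
finger_force: 0.0
```

```bash
python3 -c "
from h import *
togo((.581,-.3377,.005),-.754)
f=cam('wrist'); t=cam('top')
print(proj(f,[(.5956,-.3514,.011),(.581,-.3377,.011)]))
a=cv2.resize(f['img'][60:330,120:520],(400,270));b=cv2.resize(t['img'][205:295,185:305],(360,270),interpolation=2);c=cv2.resize(t['img'][190:300,340:455],(400,383),interpolation=2)
o=np.zeros((383+270,760,3),np.uint8);o[:270,:400]=a;o[:270,400:]=b;o[270:,:400]=c
cv2.imwrite('pics/c5.png',cv2.resize(o,(698,600))[:,:,::-1])"
```

```text
shift [-0.001   0.0012  0.1015] turn 0.002 q6 1.8
[[321.55783564 214.70751241]
 [321.46708441 243.21367259]]
```

View pics/c5.png

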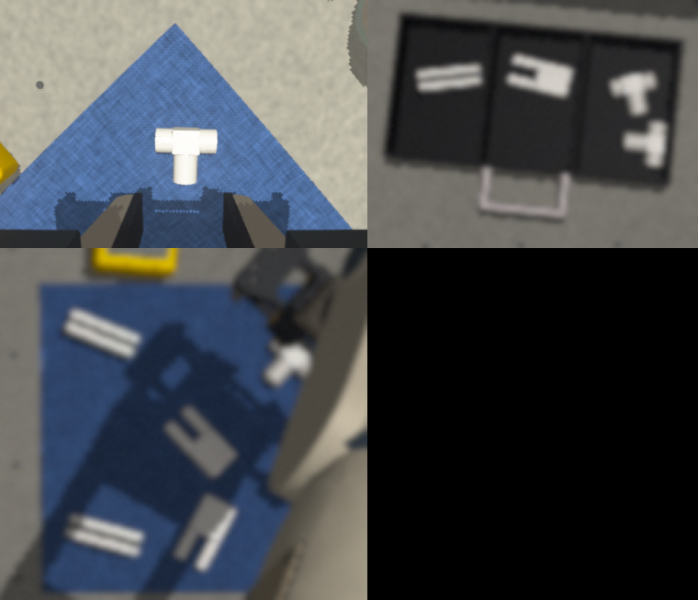

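Tee1 lies in the right compartment. Tee2's stem is at (321,240) in the wrist picture, as predicted (321,243), and the other parts haven't moved.

Call:
drive_tool:
  moves: [-0.001,0.001,0.05,0,0,0,0.04,0,0,0.051,0,0,0,0.04,0,0,0,0,0,0,0,0,0,0,0,0,0,0,0,0,0,0,0,0,0,0,0,-0.05,0,0,0,0,0,0,-0.05,0,0,0,0,0,0,0,0,0,-0.1845,0]

```text
clock: 16.68
eef_pos: [0.5834, -0.3389, 0.1096]
orientation: [0.96, -0.278, 0.004, 0.001]
contact_force: [0.5, -0.3, -0.6]
opening: 0.017
finger_force: 30.0
```

Call:
drive_tool:
  moves: [0,0,0,0,0,-0.1845,0,0,0,0,0,0,-0.1845,0,0,0,0,0,0,-0.1845,0,0,0,0,0,0,-0.1845,0,0,0,0,0,0,-0.1845,0,0,0,0,0,0,-0.1845,0,0,0,0,0,0,-0.1845,0,0,0,0,0,0,-0.1845,0]

```text
clock: 17.68
eef_pos: [0.5807, -0.3373, 0.1047]
orientation: [0.897, 0.441, -0.0, -0.0]
contact_force: [-0.0, 1.1, -0.4]
opening: 0.0169
finger_force: 30.0
```

Call:
drive_tool:
  moves: [0,0,0,0,0,-0.1845,0,0,0,0,0,0,-0.1845,0,0,0,0,0,0,-0.1845,0,0,0,0,0,0,0,0]

```text
clock: 18.18
eef_pos: [0.5807, -0.3373, 0.1047]
orientation: [0.745, 0.667, 0.0, -0.0]
contact_force: [-0.1, 0.1, -1.1]
opening: 0.0168
finger_force: 30.0
```

```bash
python3 -c "
from h import *
togo((*cell(-1,-.033,.012),.105),1.463)"
```

```text
shift [ 4.281e-01 -1.209e-01 -2.000e-04] turn -0.003 q6 -0.42
```

Call:
drive_tool:
  moves: [0.0538,-0.0151,0,0,0,0,0,0.0538,-0.0151,0,0,0,0,0,0.0538,-0.0151,0,0,0,0,0,0.0538,-0.0151,0,0,0,0,0,0.0538,-0.0151,0,0,0,0,0,0.0538,-0.0151,0,0,0,0,0,0.0538,-0.0151,0,0,0,0,0,0.0538,-0.0151,0,0,0,0,0]

```text
clock: 19.18
eef_pos: [0.5076, 0.1053, 0.105]
orientation: [0.746, 0.665, 0.0, 0.0]
contact_force: [1.6, -0.5, -1.1]
opening: 0.0171
finger_force: 30.0
```

Call:
drive_tool:
  moves: [0,0,0,0,0,0,0,0,0,0.03,0,0,0,0,0,0,0.03,0,0,0,0,0,0,0,0,0,0,0]

```text
clock: 19.68
eef_pos: [0.5065, 0.1025, 0.0431]
orientation: [0.746, 0.666, -0.002, -0.001]
contact_force: [-0.2, 0.1, 0.3]
opening: 0.0168
finger_force: 30.0
```

```bash
python3 -c "
from h import *
togo((*cell(-1,-.033,.0145),.013),1.463)
s=robot.state();print(s['opening'],s['finger_force'],s['contact_force'])"
```

```text
shift [0.0017 0.0015 0.0301] turn -0.005 q6 0.31
0.01675795151228755 29.99705046415329 [-0.21337131  0.08318414  0.28356845]
```

Call:
drive_tool:
  moves: [0,0.001,0.015,0,0,0,0,0,0,0.014,0,0,0,0,0,0,0,0,0,0,0.026,0,0,0,0,0,0,0.026,0,0,-0.05,0,0,0,0.026,0,0,-0.06,0,0,0,0.05,0,0,0,0,0,0,0.05]

```text
clock: 20.55
eef_pos: [0.5124, 0.1042, 0.1306]
orientation: [0.745, 0.667, 0.004, 0.002]
contact_force: [-0.5, -0.3, -0.5]
opening: 0.0435
finger_force: 0.0
```

```bash
python3 -c "
from h import *
togo((.4524,-.275,.12),2.635)
f=cam('wrist'); t=cam('top')
a=f['img'][:330];b=cv2.resize(t['img'][205:295,185:305],(360,270),interpolation=2)
o=np.zeros((600,640,3),np.uint8);o[:330]=a;o[330:,:360]=b
cv2.imwrite('pics/c6.png',o[:,:,::-1])"
```

```text
shift [-0.3836 -0.0182  0.0094] turn -1.174 q6 0.31
```

View pics/c6.png

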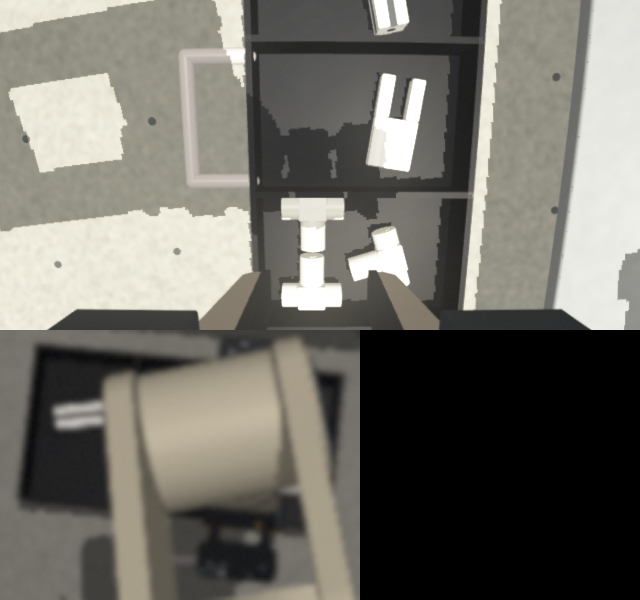

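Both tees lie in the right compartment, at (312,290) and (312,210), stems facing each other. Fork1 is next.

Call:
drive_tool:
  moves: [-0.048,-0.0023,0,0,0,0,0.05,-0.048,-0.0023,0,0,0,0,0.05,-0.048,-0.0023,0,0,0,0,0.05,-0.048,-0.0023,0,0,0,0,0.05,-0.048,-0.0023,0,0,0,0,0.05,-0.048,-0.0023,0,0,0,0,0.05,-0.048,-0.0023,0,0,0,0,0.05,-0.048,-0.0023,0,0,0,0,0.05]
  force: 40

```text
clock: 21.65
eef_pos: [0.4473, -0.2771, 0.1241]
orientation: [0.745, 0.667, -0.0, -0.001]
contact_force: [0.4, 0.1, -0.1]
opening: 0.0499
finger_force: 0.0
```

Call:
drive_tool:
  moves: [0,0,0,0,0,-0.168,0.05,0,0,0,0,0,-0.168,0.05,0,0,0,0,0,-0.168,0.05,0,0,0,0,0,-0.168,0.05,0,0,0,0,0,-0.168,0.05,0,0,0,0,0,-0.168,0.05,0,0,0,0,0,-0.168,0.05,0,0,0,0,0,0,0.05]

```text
clock: 22.65
eef_pos: [0.4478, -0.2756, 0.1242]
orientation: [0.25, 0.968, 0.0, -0.001]
contact_force: [0.3, -0.1, -1.0]
opening: 0.0498
finger_force: 0.0
```

```bash
python3 -c "
from h import *
togo((.4524,-.275,.005),2.635)
f=cam('wrist','w7')
c=np.array([.4402,-.2682]);d=np.array([np.cos(2.635),np.sin(2.635)])
print(proj(f,[(*(c+a*d),.014) for a in(-.031,-.014,.031)]))"
```

```text
shift [-0.0041  0.0028  0.1192] turn 0.001 q6 -1.62
[[321.90165824 261.78377671]
 [321.96867506 239.42234009]
 [322.14855016 177.25362088]]
```

View pics/w7.png

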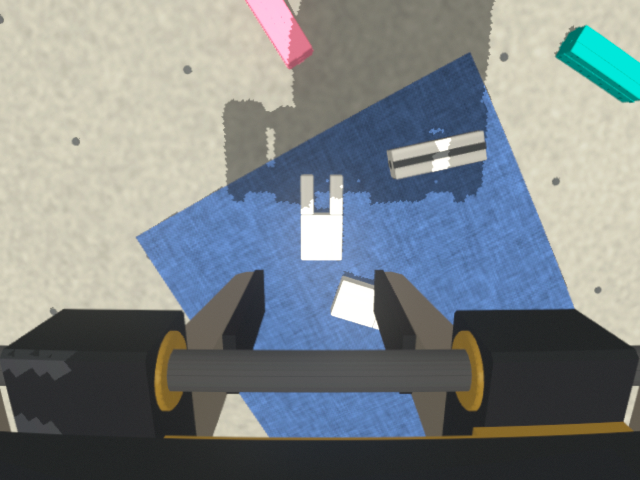

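The wrist view shows fork1 from v=175 to 260 at u=322, matching the prediction. Fork2's solid end at (355,300) is clear of the finger.

Call:
drive_tool:
  moves: [-0.004,0.003,0.04,0,0,0,0.05,0,0,0.05,0,0,0,0.05,0,0,0.03,0,0,0,0.05,0,0,0,0,0,0,0,0,0,0,0,0,0,0,0,0,0,0,0,0,0,0,0,-0.05,0,0,0,0,0,0,-0.05,0,0,0,0]

```text
clock: 23.7
eef_pos: [0.4529, -0.2751, 0.1063]
orientation: [0.25, 0.968, 0.0, -0.001]
contact_force: [0.9, 0.5, -1.1]
opening: 0.0295
finger_force: 40.0
```

Call:
drive_tool:
  moves: [0,0,0,0,0,0.168,0,0,0,0,0,0,0.168,0,0,0,0,0,0,0.168,0,0,0,0,0,0,0.168,0,0,0,0,0,0,0.168,0,0,0,0,0,0,0.168,0,0,0,0,0,0,0.168,0,0,0,0,0,0,0,0]

```text
clock: 24.7
eef_pos: [0.4534, -0.2754, 0.1057]
orientation: [0.745, 0.667, 0.0, -0.0]
contact_force: [-0.6, 0.1, -1.1]
opening: 0.0298
finger_force: 40.0
```

```bash
python3 -c "
from h import *
togo((*cell(0,-.050,-.014),.1),1.463)"
```

```text
shift [ 0.4505 -0.0042  0.0057] turn -0.002 q6 -0.44
```

Call:
drive_tool:
  moves: [0.0563,-0.0005,0,0,0,0,0,0.0563,-0.0005,0,0,0,0,0,0.0563,-0.0005,0,0,0,0,0,0.0563,-0.0005,0,0,0,0,0,0.0563,-0.0005,0,0,0,0,0,0.0563,-0.0005,0,0,0,0,0,0.0563,-0.0005,0,0,0,0,0,0.0563,-0.0005,0,0,0,0,0]

```text
clock: 25.7
eef_pos: [0.4989, 0.1746, 0.1058]
orientation: [0.743, 0.669, 0.0, 0.0]
contact_force: [1.7, -0.6, 0.1]
opening: 0.0291
finger_force: 40.0
```

Call:
drive_tool:
  moves: [0,0,0,0,0,0,0,0,0,0.02,0,0,0,0,0,0,0.02,0,0,0,0,0,0,0,0,0,0,0]

```text
clock: 26.2
eef_pos: [0.4976, 0.1715, 0.0644]
orientation: [0.744, 0.668, -0.002, -0.001]
contact_force: [-0.4, -0.1, -0.3]
opening: 0.0295
finger_force: 40.0
```

```bash
python3 -c "
from h import *
togo((*cell(0,-.050,-.014),.046),1.463);s=robot.state();print(s['opening'],s['finger_force'])
f=cam('wrist','w8')"
```

```text
shift [0.0015 0.0008 0.0184] turn -0.0 q6 0.44
0.029497356663712955 39.970412850379944
```

View pics/w8.png

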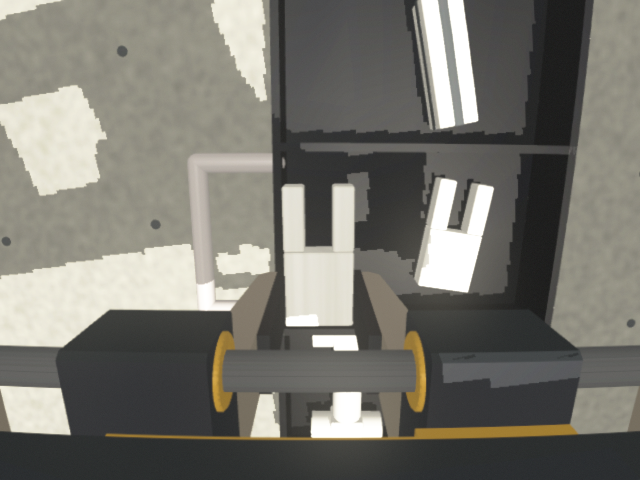

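The wrist view shows the fork's left edge at u=284, very near the front wall's inner edge (u≈283). I'll shift 5 mm inward and release just above the rim.

Call:
drive_tool:
  moves: [0,0.006,0.009,0,0,0,0,0,0,0.009,0,0,0,0,0,0,0,0,0,0,0,0,0,0,0,0,0,0.05,0,0,0,0,0,0,0.05,0,0,0,0,0,0,0.05,0,0,-0.03,0,0,0,0.05,0,0,-0.05,0,0,0,0.05]

```text
clock: 27.25
eef_pos: [0.5036, 0.1716, 0.1273]
orientation: [0.745, 0.667, -0.002, -0.001]
contact_force: [1.2, 0.6, -0.4]
opening: 0.05
finger_force: 0.0
```

```bash
python3 -c "
from h import *
togo((.510,-.2759,.12),.756)
f=cam('wrist','w9')"
```

```text
shift [-0.4441  0.0553  0.0077] turn 0.705 q6 0.44
```

View pics/w9.png

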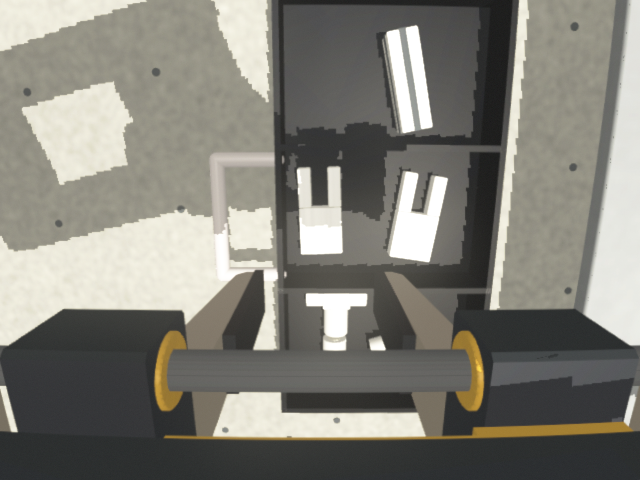

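Fork1 lies flat in the middle compartment, at u 297–343 and v 167–253. The sample fork's left edge runs from (390,258) to (403,172), so the gap between them is about 33 mm.

```bash
cat >> h.py <<'E'
def blobs(f,zt,box,hsvlo=(0,0,60),hsvhi=(180,75,255),amin=150,roi=None):
    """light blobs with rect centre inside world box (x0,x1,y0,y1): centre, size, long yaw, centroid offset"""
    hs=cv2.cvtColor(f["img"],cv2.COLOR_RGB2HSV); w=cv2.morphologyEx(cv2.inRange(hs,hsvlo,hsvhi),cv2.MORPH_CLOSE,np.ones((5,5)))
    if roi: k=np.zeros_like(w); k[roi[0]:roi[1],roi[2]:roi[3]]=255; w&=k
    for k in cv2.findContours(w,0,2)[0]:
        if cv2.contourArea(k)<amin: continue
        P=(ray(f,k.reshape(-1,2),zt)[:,:2]*1000).astype(np.float32); r=cv2.minAreaRect(P); c=np.array(r[0])/1000
        if not(box[0]<c[0]<box[1] and box[2]<c[1]<box[3]) or max(r[1])>120: continue
        b=cv2.boxPoints(r)/1000; L,W=b[1]-b[0],b[2]-b[1]
        if np.hypot(*W)>np.hypot(*L): L,W=W,L
        M=cv2.moments(P); ce=np.array([M["m10"],M["m01"]])/M["m00"]/1000
        print("at",c.round(4),"size",np.hypot(*L).round(3),np.hypot(*W).round(3),"yaw",np.arctan2(L[1],L[0]).round(3),"cen-rect",(ce-c).round(4),"px",k.reshape(-1,2).mean(0).round())
E
python3 -c "
from h import *
f=cam('wrist'); P=ray(f,[(343,210),(343,250),(297,210),(390,258),(403,172),(320,168),(320,254)],.020)[:,:2]-cell(0,0,0)
print(np.c_[P@EX,P@EY].round(4))"
```

```text
[[-0.0214  0.0054]
 [-0.021  -0.0247]
 [-0.0548  0.0055]
 [ 0.0144 -0.0311]
 [ 0.0213  0.0328]
 [-0.0381  0.0356]
 [-0.0381 -0.0277]]
```

Call:
drive_tool:
  moves: [-0.0555,0.0069,0,0,0,0,0.05,-0.0555,0.0069,0,0,0,0,0.05,-0.0555,0.0069,0,0,0,0,0.05,-0.0555,0.0069,0,0,0,0,0.05,-0.0555,0.0069,0,0,0,0,0.05,-0.0555,0.0069,0,0,0,0,0.05,-0.0555,0.0069,0,0,0,0,0.05,-0.0555,0.0069,0,0,0,0,0.05]

```text
clock: 28.35
eef_pos: [0.5108, -0.2772, 0.1272]
orientation: [0.745, 0.667, 0.0, -0.0]
contact_force: [1.8, 0.2, 0.5]
opening: 0.05
finger_force: 0.0
```

Call:
drive_tool:
  moves: [0,0,0,0,0,0.176,0.05,0,0,0,0,0,0.176,0.05,0,0,0,0,0,0.176,0.05,0,0,0,0,0,0.176,0.05,0,0,0,0,0,0,0.05]

```text
clock: 28.98
eef_pos: [0.5109, -0.2753, 0.1271]
orientation: [0.929, 0.37, -0.0, -0.0]
contact_force: [0.5, -0.6, -0.1]
opening: 0.0501
finger_force: 0.0
```

```bash
python3 -c "
from h import *
togo((.510,-.2759,.005),.756)
blobs(cam('wrist'),.014,(.38,.66,-.41,-.12),roi=(0,300,0,640))"
```

```text
shift [-1.100e-03 -1.000e-04  1.221e-01] turn 0.002 q6 0.32
at [ 0.5252 -0.3501] size 0.039 0.016 yaw 1.536 cen-rect [0.0013 0.    ] px [397. 284.]
at [ 0.4379 -0.2586] size 0.04 0.016 yaw -0.03 cen-rect [0.0002 0.0017] px [243. 284.]
at [ 0.5202 -0.2662] size 0.063 0.031 yaw 0.745 cen-rect [-0.0026 -0.0021] px [323. 217.]
at [ 0.4378 -0.1754] size 0.067 0.029 yaw 1.287 cen-rect [-0.0001 -0.0002] px [152. 217.]
at [ 0.6152 -0.1843] size 0.055 0.023 yaw 1.169 cen-rect [-0.0011 -0.0017] px [329.  41.]
```

Call:
drive_tool:
  moves: [-0.001,0,0.04,0,0,0,0.05,0,0,0.05,0,0,0,0.05,0,0,0.033,0,0,0,0.05,0,0,0,0,0,0,0,0,0,0,0,0,0,0,0,0,0,0,0,0,0,0,0,-0.05,0,0,0,0,0,0,-0.05,0,0,0,0]

```text
clock: 30.02
eef_pos: [0.5098, -0.2758, 0.1053]
orientation: [0.929, 0.37, -0.001, -0.001]
contact_force: [1.1, -0.7, -0.4]
opening: 0.0293
finger_force: 40.0
```

Call:
drive_tool:
  moves: [0,0,0,0,0,-0.1765,0,0,0,0,0,0,-0.1765,0,0,0,0,0,0,-0.1765,0,0,0,0,0,0,-0.1765,0,0,0,0,0,0,0,0]

```text
clock: 30.65
eef_pos: [0.5103, -0.276, 0.1047]
orientation: [0.744, 0.668, 0.0, 0.0]
contact_force: [-0.5, -0.8, -1.4]
opening: 0.0296
finger_force: 40.0
```

```bash
python3 -c "
from h import *
togo((*cell(0,-.0035,-.018),.1),1.463);s=robot.state();print(s['opening'],s['finger_force'])"
```

```text
shift [ 0.441  -0.0137  0.0047] turn -0.0 q6 -0.39
0.029630093290078003 39.99174177646637
```

Call:
drive_tool:
  moves: [0.0551,-0.0017,0,0,0,0,0,0.0551,-0.0017,0,0,0,0,0,0.0551,-0.0017,0,0,0,0,0,0.0551,-0.0017,0,0,0,0,0,0.0551,-0.0017,0,0,0,0,0,0.0551,-0.0017,0,0,0,0,0,0.0551,-0.0017,0,0,0,0,0,0.0551,-0.0017,0,0,0,0,0]

```text
clock: 31.65
eef_pos: [0.5443, 0.1655, 0.1048]
orientation: [0.746, 0.666, 0.0, 0.0]
contact_force: [0.6, -1.0, -0.6]
opening: 0.0293
finger_force: 40.0
```

Call:
drive_tool:
  moves: [0,0,0,0,0,0,0,0,0,0.02,0,0,0,0,0,0,0.02,0,0,0,0,0,0,0,0,0,0,0]

```text
clock: 32.15
eef_pos: [0.543, 0.1624, 0.0634]
orientation: [0.745, 0.667, -0.001, -0.001]
contact_force: [-0.6, 0.3, -0.4]
opening: 0.0296
finger_force: 40.0
```

```bash
python3 -c "
from h import *
togo((*cell(0,-.0035,-.018),.026),1.463);s=robot.state();print(s['opening'],s['finger_force'])"
```

```text
shift [0.0017 0.0012 0.0374] turn -0.003 q6 0.4
0.029556239251400943 39.99275207519531
```

Call:
drive_tool:
  moves: [0.001,0.001,0.02,0,0,0,0,0,0,0.017,0,0,0,0,0,0,0,0,0,0,0,0,0,0,0,0,0,0.042,0,0,0,0,0,0,0.042,0,0,-0.03,0,0,0,0.042,0,0,-0.05,0,0,0,0.042,0,0,-0.03,0,0,0,0.042]

```text
clock: 33.15
eef_pos: [0.5464, 0.1648, 0.1405]
orientation: [0.744, 0.668, 0.001, 0.001]
contact_force: [-0.4, -0.5, -0.2]
opening: 0.0421
finger_force: 0.0
```

```bash
python3 -c "
from h import *
f=cam('wrist')
blobs(f,.020,(.4,.65,.0,.33),hsvlo=(0,0,90),roi=(0,300,240,560))
for c in(1,0,-1): print(cell(c,0,0).round(4))
togo((.4378,-.1760,.12),1.283)"
```

```text
at [0.4888 0.1303] size 0.029 0.015 yaw 1.025 cen-rect [ 0.001  -0.0008] px [254. 282.]
at [0.5763 0.2706] size 0.095 0.07 yaw -0.146 cen-rect [ 0.001  -0.0049] px [339.  82.]
[0.56   0.2769]
[0.5496 0.1814]
[0.5393 0.086 ]
shift [-0.3513 -0.0731  0.0223] turn 0.18 q6 0.4
```

Call:
drive_tool:
  moves: [-0.0502,-0.0104,0,0,0,0,0.042,-0.0502,-0.0104,0,0,0,0,0.042,-0.0502,-0.0104,0,0,0,0,0.042,-0.0502,-0.0104,0,0,0,0,0.042,-0.0502,-0.0104,0,0,0,0,0.042,-0.0502,-0.0104,0,0,0,0,0.042,-0.0502,-0.0104,0.02,0,0,0,0.042,0,0,0,0,0,0.18,0.042]

```text
clock: 34.2
eef_pos: [0.4335, -0.1795, 0.1168]
orientation: [0.803, 0.596, -0.0, -0.0]
contact_force: [-0.3, 0.1, 0.5]
opening: 0.0418
finger_force: 0.0
```

Call:
drive_tool:
  moves: [0,0,0,0,0,0,0.042]

```text
clock: 34.33
eef_pos: [0.435, -0.1775, 0.1176]
orientation: [0.801, 0.598, 0.0, 0.0]
contact_force: [0.2, -0.2, 0.1]
opening: 0.042
finger_force: 0.0
```

```bash
python3 -c "
from h import *
togo((.4378,-.1757,.005),1.283)
blobs(cam('wrist'),.020,(.38,.66,-.41,-.12),roi=(0,300,0,640))
t=cam('top');print('tray');blobs(t,.018,(.45,.63,.03,.34),hsvlo=(0,0,95),amin=40)"
```

```text
shift [0.0025 0.0021 0.1126] turn -0.001 q6 -0.1
at [ 0.4764 -0.227 ] size 0.037 0.016 yaw -1.121 cen-rect [0.0013 0.0004] px [386. 283.]
at [ 0.4377 -0.1752] size 0.066 0.021 yaw 1.286 cen-rect [-0.0001 -0.    ] px [319. 218.]
at [ 0.6137 -0.1766] size 0.065 0.032 yaw 1.17 cen-rect [ 0.0002 -0.    ] px [566. 169.]
tray
```

Call:
drive_tool:
  moves: [0.0025,0.002,0.04,0,0,0,0.042,0,0,0.05,0,0,0,0.042,0,0,0.022,0,0,0,0.042,0,0,0,0,0,0,0,0,0,0,0,0,0,0,0,0,0,0,0,0,0,0,0,-0.05,0,0,0,0,0,0,-0.05,0,0,-0.18,0]

```text
clock: 35.42
eef_pos: [0.4375, -0.1749, 0.107]
orientation: [0.743, 0.669, -0.0, -0.0]
contact_force: [0.8, 0.4, -0.5]
opening: 0.0194
finger_force: 40.0
```

Call:
drive_tool:
  moves: [0,0,0,0,0,0,0,0,0,0,0,0,0,0]

```text
clock: 35.67
eef_pos: [0.4377, -0.1751, 0.1056]
orientation: [0.745, 0.667, 0.0, 0.0]
contact_force: [-0.1, -0.1, 0.3]
opening: 0.0196
finger_force: 40.0
```

```bash
python3 -c "
from h import *
togo((*cell(1,-.050,0),.1),1.463);s=robot.state();print(s['opening'],s['finger_force'])"
```

```text
shift [0.4625 0.0223 0.0056] turn -0.001 q6 -0.27
0.01956579726913101 39.99962389469147
```

Call:
drive_tool:
  moves: [0.0578,0.0028,0,0,0,0,0,0.0578,0.0028,0,0,0,0,0,0.0578,0.0028,0,0,0,0,0,0.0578,0.0028,0,0,0,0,0,0.0578,0.0028,0,0,0,0,0,0.0578,0.0028,0,0,0,0,0,0.0578,0.0028,0,0,0,0,0,0.0578,0.0028,0,0,0,0,0]

```text
clock: 36.67
eef_pos: [0.5088, 0.2836, 0.1036]
orientation: [0.744, 0.668, -0.001, -0.0]
contact_force: [0.9, -0.2, -0.3]
opening: 0.0193
finger_force: 40.0
```

Call:
drive_tool:
  moves: [0,0,0,0,0,0,0,0,0,0.02,0,0,0,0,0,0,0.02,0,0,0,0,0,0,0,0,0,0,0]

```text
clock: 37.17
eef_pos: [0.5077, 0.2801, 0.063]
orientation: [0.745, 0.668, -0.003, -0.001]
contact_force: [0.1, -0.3, 0.3]
opening: 0.0195
finger_force: 40.0
```

```bash
python3 -c "
from h import *
togo((*cell(1,-.050,0),.046),1.463);s=robot.state();print(s['opening'],s['finger_force'])"
```

```text
shift [0.0025 0.0024 0.017 ] turn -0.001 q6 0.61
0.019524907892367774 39.999622106552124
```

Call:
drive_tool:
  moves: [0.002,0.002,0.009,0,0,0,0,0,0,0.008,0,0,0,0,0,0,0,0,0,0,0,0,0,0,0,0,0,0.042,0,0,0,0,0,0,0.042,0,0,-0.03,0,0,0,0.042,0,0,-0.05,0,0,0,0.042,0,0,0,0,0,0,0.042]

```text
clock: 38.17
eef_pos: [0.5145, 0.2853, 0.1326]
orientation: [0.744, 0.668, 0.004, 0.001]
contact_force: [-0.3, 0.6, -0.2]
opening: 0.0422
finger_force: 0.0
```

```bash
python3 -c "
from h import *
f=cam('wrist'); 
hs=cv2.cvtColor(f['img'],cv2.COLOR_RGB2HSV); cv2.imwrite('pics/w11.png',f['img'][:,:,::-1])
# light blobs inside the tray quad only
q=np.array([cell(1,a,b) for a,b in((.066,.043),(.066,-.230),(-.066,-.230),(-.066,.043))]); pq=proj(f,np.c_[q,np.full(4,.025)])
m=np.zeros(hs.shape[:2],np.uint8); cv2.fillConvexPoly(m,pq.astype(int),255); m[330:]=0
g=dict(f); im=f['img'].copy(); im[m==0]=0; g['img']=im
blobs(g,.022,(.4,.7,-.1,.4),hsvlo=(0,0,140),amin=100)
togo((.6137,-.1770,.12),1.170)"
```

```text
at [0.5201 0.2159] size 0.011 0.009 yaw 1.468 cen-rect [-0.0001 -0.0001] px [335. 321.]
at [0.4993 0.2182] size 0.011 0.009 yaw 1.459 cen-rect [-0.     -0.0001] px [307. 321.]
at [0.5754 0.27  ] size 0.069 0.022 yaw -1.469 cen-rect [0.0002 0.0019] px [399. 241.]
at [0.5134 0.2819] size 0.067 0.021 yaw 1.461 cen-rect [-0.0004 -0.0029] px [316. 217.]
shift [-0.4482  0.1494  0.01  ] turn 0.293 q6 0.61
```

Call:
drive_tool:
  moves: [-0.055,0.0184,0,0,0,0,0.042,-0.055,0.0184,0,0,0,0,0.042,-0.055,0.0184,0,0,0,0,0.042,-0.055,0.0184,0,0,0,0,0.042,-0.055,0.0184,0,0,0,0,0.042,-0.055,0.0184,0,0,0,0,0.042,-0.055,0.0184,0,0,0,0,0.042,-0.055,0.0184,0,0,0,0,0.042]

```text
clock: 39.22
eef_pos: [0.6105, -0.1711, 0.1272]
orientation: [0.744, 0.668, -0.0, -0.001]
contact_force: [1.5, 0.7, 0.9]
opening: 0.042
finger_force: 0.0
```

Call:
drive_tool:
  moves: [0,0,0,0,0,0.147,0.042,0,0,0,0,0,0.147,0.042,0,0,0,0,0,0,0.042]

```text
clock: 39.6
eef_pos: [0.6102, -0.1693, 0.1272]
orientation: [0.834, 0.552, -0.001, -0.001]
contact_force: [-1.4, -0.1, -0.1]
opening: 0.0422
finger_force: 0.0
```

```bash
python3 -c "
from h import *
f=cam('wrist');blobs(f,.021,(.36,.70,-.42,-.11),roi=(0,320,0,640))
togo((.6150,-.1770,.005),1.170)"
```

```text
at [ 0.5365 -0.192 ] size 0.059 0.022 yaw 0.42 cen-rect [-0.0013  0.0024] px [248. 293.]
at [ 0.6181 -0.1775] size 0.067 0.021 yaw 1.169 cen-rect [-0.0001  0.0001] px [334. 239.]
shift [-0.0054  0.0075  0.1224] turn 0.002 q6 0.13
```

Call:
drive_tool:
  moves: [-0.0045,0.0105,0.04,0,0,0,0.042,0,0,0.05,0,0,0,0.042,0,0,0.032,0,0,0,0.042,0,0,0,0,0,0,0,0,0,0,0,0,0,0,0,0,0,0,0,0,0,0,0,-0.05,0,0,-0.147,0,0,0,-0.05,0,0,-0.147,0]

```text
clock: 40.65
eef_pos: [0.6184, -0.1774, 0.1075]
orientation: [0.742, 0.67, -0.0, -0.001]
contact_force: [0.3, 0.5, -1.4]
opening: 0.0197
finger_force: 40.0
```

Call:
drive_tool:
  moves: [0,0,0,0,0,0,0,0,0,0,0,0,0,0]

```text
clock: 40.9
eef_pos: [0.6186, -0.1775, 0.1065]
orientation: [0.744, 0.668, 0.0, 0.0]
contact_force: [-0.2, 0.8, 0.4]
opening: 0.0196
finger_force: 40.0
```

```bash
python3 -c "
from h import *
togo((*cell(1,-.019,.002),.1),1.463);s=robot.state();print(s['opening'],s['finger_force'])"
```

```text
shift [ 0.4473 -0.1265  0.0065] turn -0.001 q6 -0.17
0.019577224322788023 39.99976873397827
```

Call:
drive_tool:
  moves: [0.056,-0.0158,0,0,0,0,0,0.056,-0.0158,0,0,0,0,0,0.056,-0.0158,0,0,0,0,0,0.056,-0.0158,0,0,0,0,0,0.056,-0.0158,0,0,0,0,0,0.056,-0.0158,0,0,0,0,0,0.056,-0.0158,0,0,0,0,0,0.056,-0.0158,0,0,0,0,0]

```text
clock: 41.9
eef_pos: [0.5399, 0.2826, 0.1048]
orientation: [0.744, 0.668, -0.001, -0.0]
contact_force: [0.1, -0.5, -0.4]
opening: 0.0193
finger_force: 40.0
```

Call:
drive_tool:
  moves: [0,0,0,0,0,0,0,0,0,0.02,0,0,0,0,0,0,0.02,0,0,0,0,0,0,0,0,0,0,0]

```text
clock: 42.4
eef_pos: [0.5399, 0.2796, 0.064]
orientation: [0.745, 0.668, -0.002, -0.001]
contact_force: [-0.1, 0.5, -0.1]
opening: 0.0194
finger_force: 40.0
```

```bash
python3 -c "
from h import *
togo((*cell(1,-.019,.002),.033),1.463);s=robot.state();print(s['opening'],s['finger_force'])"
```

```text
shift [0.0015 0.0014 0.031 ] turn -0.001 q6 0.58
0.019445079809185372 39.999852776527405
```

Release, rise, and step back to a spot where the wrist camera sees the whole tray.

Call:
drive_tool:
  moves: [0.001,0.001,0.015,0,0,0,0,0,0,0.016,0,0,0,0,0,0,0,0,0,0,0,0,0,0,0,0,0,0.036,0,0,0,0,0,0,0.036,0,0,-0.04,0,0,0,0.036,0,0,-0.06,0,0,0,0.036,0,0,-0.06,0,0,0,0.036]

```text
clock: 43.4
eef_pos: [0.5425, 0.2822, 0.1977]
orientation: [0.744, 0.668, 0.0, 0.0]
contact_force: [0.3, 0.7, -0.4]
opening: 0.0359
finger_force: 0.0
```

Call:
drive_tool:
  moves: [-0.06,-0.01,-0.015,0,0,0,0.036,-0.06,-0.01,-0.015,0,0,0,0.036,-0.06,-0.01,-0.015,0,0,0,0.036,-0.06,0,-0.015,0,0,0,0.036,0,0,0,0,0,0,0.036]

```text
clock: 44.02
eef_pos: [0.4873, 0.0441, 0.2574]
orientation: [0.746, 0.666, 0.001, 0.001]
contact_force: [-0.6, 0.6, -0.4]
opening: 0.0362
finger_force: 0.0
```

```bash
python3 -c "
from h import *
f=cam('wrist','w12');s=cam('scene')
o=np.zeros((560,640,3),np.uint8);o[:330]=f['img'][:330];o[330:,:330]=cv2.resize(s['img'][265:425,225:455],(330,230))
cv2.imwrite('pics/c12.png',o[:,:,::-1])
togo((.4363,.1937,.12),1.463)"
```

```text
shift [ 0.1401 -0.067   0.1361] turn -0.002 q6 0.2
```

View pics/c12.png

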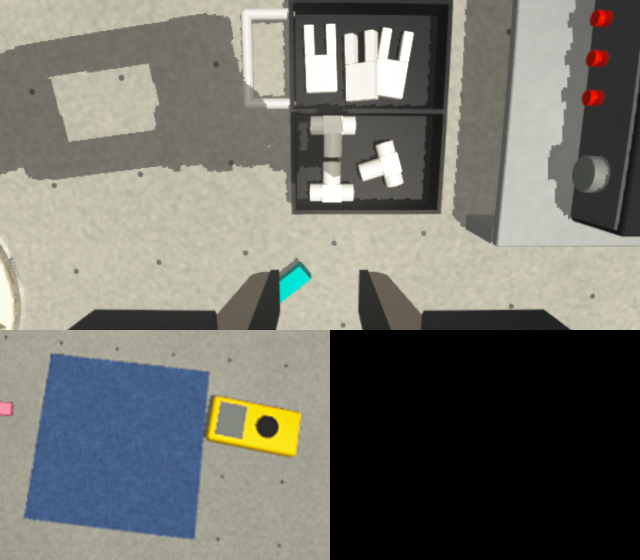

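The mat is empty. The three forks are in the middle compartment (305–410, 25–100) and the three tees in the right one (310–400, 115–200). The meter is still beside the mat. I'll check the bars numerically on the way to the handle.

Call:
drive_tool:
  moves: [0.047,-0.0223,0.025,0,0,0,0.034,0.047,-0.0223,0.025,0,0,0,0.034,0.047,-0.0223,0.025,0,0,0,0.034,0,0,0,0,0,0,0.034,0,0,0,0,0,0,0.034]

```text
clock: 44.75
eef_pos: [0.4356, 0.1956, 0.1804]
orientation: [0.743, 0.669, -0.0, 0.0]
contact_force: [0.2, -0.1, -0.2]
opening: 0.0341
finger_force: 0.0
```

```bash
python3 -c "
from h import *
f=cam('wrist','w13')
q=np.array([cell(1,a,b) for a,b in((.066,.043),(.066,-.043),(-.066,-.043),(-.066,.043))]); pq=proj(f,np.c_[q,np.full(4,.022)])
print(pq.round().tolist())
m=np.zeros((480,640),np.uint8); cv2.fillConvexPoly(m,pq.astype(int),255); im=f['img'].copy(); im[m==0]=0
for k in cv2.findContours(cv2.inRange(im.min(2),130,255),0,2)[0]:
  if cv2.contourArea(k)<60: continue
  P=(ray(f,k.reshape(-1,2),.026)[:,:2]*1000).astype(np.float32); r=cv2.minAreaRect(P); d=np.array(r[0])/1000-cell(1,0,0); print('cell xy',(d@EX).round(4),(d@EY).round(4),'size',np.round(r[1]),'ang',round(r[2]),'px',k.reshape(-1,2).mean(0).round())
togo((.4363,.1937,.013),1.463)
print('handle px pred',proj(f,[(.4363,.1937,.03)]))
# handle bar: bright column
g=f['img'].min(2); 
p=proj(f,[(.4363,.1937,.03)])[0].astype(int); print('bar px cols at row',g[p[1]-20,p[0]-25:p[0]+25].tolist())"
```

```text
[[546.0, 54.0], [535.0, 163.0], [377.0, 161.0], [381.0, 50.0]]
cell xy 0.0096 -0.0063 size [11. 65.] ang 6 px [473. 113.]
cell xy 0.0218 -0.0037 size [ 9. 65.] ang 5 px [489. 115.]
cell xy -0.0469 0.0007 size [64. 21.] ang 84 px [404.  99.]
cell xy -0.0163 0.0019 size [65. 23.] ang 83 px [442. 106.]
shift [-0.0013  0.0003  0.1677] turn 0.001 q6 0.52
handle px pred [[318.33719689 226.63272583]]
bar px cols at row [187, 188, 190, 189, 188, 189, 187, 188, 185, 186, 185, 185, 184, 184, 184, 181, 147, 120, 115, 116, 119, 119, 133, 140, 144, 151, 167, 236, 251, 251, 244, 237, 231, 218, 189, 182, 185, 188, 187, 188, 190, 191, 192, 192, 193, 192, 192, 192, 191, 190]
```

All three bars lie flat in the left compartment, at cell x −47, −16 and +15 mm. Now I grip the handle and push the tray home.

Call:
drive_tool:
  moves: [-0.001,0.002,0.05,0,0,0,0.034,0,0,0.05,0,0,0,0.034,0,0,0.045,0,0,0,0.034,0,0,0.021,0,0,0,0.034,0,0,0,0,0,0,0,0,0,0,0,0,0,0,0,0,0,0,0,0,0,0,0,0,0,0,0,0]
  force: 40

```text
clock: 45.8
eef_pos: [0.4386, 0.1936, 0.0156]
orientation: [0.744, 0.668, 0.001, 0.0]
contact_force: [0.2, -2.7, 8.6]
opening: 0.009
finger_force: 40.0
```

Call:
drive_tool:
  moves: [0,0.01,0,0,0,0,0,0,0.02,0,0,0,0,0,0,0.02,0,0,0,0,0,0,0.02,0,0,0,0,0,0,0.02,0,0,0,0,0,0,0.02,0,0,0,0,0,0,0.02,0,0,0,0,0,0,0.015,0,0,0,0,0]

```text
clock: 46.8
eef_pos: [0.5828, 0.1775, 0.0157]
orientation: [0.744, 0.668, 0.0, 0.0]
contact_force: [-2.0, -2.3, 7.0]
opening: 0.0085
finger_force: 40.0
```

```bash
python3 -c "
from h import *
togo((.6016,.1763,.0139),1.463); s=robot.state();print(s['contact_force'],s['finger_force'],s['opening'])"
```

```text
shift [0.0008 0.0188 0.0018] turn 0.0 q6 0.4
[-2.02317573 -2.33730613  6.97510098] 40.003180503845215 0.008478780938978515
```

Call:
drive_tool:
  moves: [0,0.01,0,0,0,0,0,0,0.008,0,0,0,0,0,0,0.003,0,0,0,0,0,0,0,0,0,0,0,0]

```text
clock: 47.3
eef_pos: [0.6037, 0.1752, 0.0157]
orientation: [0.744, 0.668, 0.001, 0.001]
contact_force: [1.1, -3.4, 5.7]
opening: 0.0084
finger_force: 40.0
```

Call:
drive_tool:
  moves: [0,0.003,0,0,0,0,0,0,0.003,0,0,0,0,0,0,0,0,0,0,0,0]

```text
clock: 47.68
eef_pos: [0.6061, 0.1749, 0.0156]
orientation: [0.744, 0.668, -0.002, -0.001]
contact_force: [-12.3, -0.4, 16.1]
opening: 0.0085
finger_force: 40.0
```

It's at the stop, with the force rising to 12 N. Release and back off.

Call:
drive_tool:
  moves: [0,0,0,0,0,0,0,0,-0.003,0,0,0,0,0.034,0,0,0,0,0,0,0.034,0,0,0,0,0,0,0.034,0,0,-0.04,0,0,0,0.034,0,0,-0.06,0,0,0,0.034,0,0,-0.06,0,0,0,0.034,0,0,0,0,0,0,0.034]

```text
clock: 48.68
eef_pos: [0.609, 0.1762, 0.1799]
orientation: [0.744, 0.668, 0.004, 0.002]
contact_force: [0.8, 0.5, -0.4]
opening: 0.034
finger_force: 0.0
```

```bash
python3 -c "
from h import *
f=cam('wrist','w14'); s=robot.state(); print(s['eef_pos'],s['contact_force'])
w1=cv2.imread('pics/w1.png')[...,::-1]
p=proj(f,[(.601,.176,.03)])[0]; print('pred handle px if home',p)
for n,im in(('start',w1),('now',f['img'])):
  g=im[175:270,280:350].min(2); ys,xs=np.where(g>215); 
  print(n,'bright bar cols',np.bincount(xs,minlength=70).tolist())"
```

```text
[0.6072292  0.17567037 0.1768897 ] [ 0.01107595  0.66131687 -0.30437172]
pred handle px if home [306.02962982 226.52806966]
start bright bar cols [0, 0, 0, 0, 0, 0, 0, 0, 0, 0, 0, 0, 0, 0, 0, 0, 0, 0, 0, 0, 0, 0, 0, 0, 0, 0, 0, 0, 0, 0, 0, 2, 58, 58, 58, 58, 59, 59, 59, 59, 53, 0, 0, 5, 6, 6, 6, 6, 6, 6, 6, 6, 5, 0, 0, 0, 0, 0, 0, 0, 0, 0, 0, 0, 0, 0, 0, 0, 0, 0]
now bright bar cols [0, 0, 0, 0, 0, 0, 0, 0, 0, 0, 0, 0, 0, 0, 0, 0, 0, 0, 0, 0, 0, 0, 0, 0, 0, 0, 0, 0, 0, 0, 0, 60, 60, 60, 60, 63, 63, 67, 71, 8, 7, 7, 6, 6, 6, 6, 5, 4, 0, 0, 0, 0, 0, 0, 0, 0, 0, 0, 0, 0, 0, 0, 0, 0, 0, 0, 0, 0, 0, 0]
```

The handle is now about 6 mm further in than at the start and against the stop, and the gripper is clear. I'll hand it in.

```bash
python3 -c "
from rig import robot
s=robot.state();print(s['clock'],abs(s['qvel']).max(),s['contact_force']);print(robot.sign_off())"
```

```text
48.725 0.05179155730627794 [ 0.01107595  0.66131687 -0.30437172]
the job is handed in; nothing more can be done
None
```

The job is handed in: two bars, two forks and two tees are sorted with their samples, and the tray is pushed home against its stop. The sign-off returned no verdict, and I did not look inside the compartments again after pushing the tray in.

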